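# Make up two welding kits, clearing the feed chute

### The arm

A 6-joint arm with a two-finger parallel gripper is mounted at the origin on a cart in front of the work surface, level with it; the furniture and walls round the work are solid. World frame = base frame: x ahead of the robot, y to its left, z up, the work surface at z = 0. Lengths are in m, angles in rad, forces in N, time in s.
With the tool pointing down it reaches from about 0.325 to 0.9 m from the base axis. Payload 6.1 kg.
Tool frame: the origin (TCP) lies midway between the tips of the shut fingers; the grasp point (between the pads) lies 19 mm behind it; y points along the fingers, x is the direction in which the jaws open and shut, and the axes are right-handed (so a half turn about y gives the same grasp; the last joint's range is limited). The gripper opens to 87 mm and grips with 3 to 60 N. Pads are 19 mm wide; open, the fingers measure 117 mm over their backs; the gripper's body (75 mm by 190 mm) begins 51 mm behind the grasp point.
Start: joints at [-1.461, 0.22, 1.526, -0, 1.395, -0.126], TCP at [0.146, -0.608, 0.193] pointing down, gripper open.
Joint ranges: [-2.98, 2.98], [-0.91, 2.08], [0.09, 2.57], [-1.24, 4.39], [0.2, 2.65], [-2.68, 2.68]. Speed limits (rad/s): [2.57, 2.57, 3.01, 3.14, 3.14, 3.14].

### API

Orientations are given as [roll, pitch, yaw] about the fixed x, y, z axes, in that order (R = Rz(yaw) Ry(pitch) Rx(roll)).
In Python, from workcell import robot, cams, finish_job gives the robot as it stands.
- The arm moves only by the tool apply_moves, never from a script. Its argument "deltas" is a list of rows, each a list of 5 numbers: the opening in per cent of the stroke, from 0 (shut) to 100 (fully open), then the shift along the tool's x, y, z in m, then the turn about the tool's y in rad. A call has 1 to 20 rows; each row shifts and turns the commanded pose from where the row before left it, along the tool's axes as they then stand; what a row does not reach is not made up. A row lasts 1/8 s, in which the tool goes at most 62.5 mm and 10.7 degrees, less where a joint would pass 70% of its speed; a pose out of reach is approached as far as the arm can. A call with a gripper value outside its range is refused whole. The fingers move at their own pace and stop on an object; "squeeze" is the grip in N (left out, the last holds). Time passes only in rows, so rows that do not move let the fingers close. It gives the time, the measured TCP pose, the force and the opening at its end, in the units of the state.
- robot.state(): the state, without advancing time (a new reading comes with each control period).
- cams.get_image(name): name is "scene" or "top"; returns a dict with "pixels" (400x640x3 uint8, blue, green, red), "intrinsics" (3x3 intrinsics, pixels), "k1" (the pictures are not rectified: a ray, as slopes to the right and down, at radius r is drawn at 1 + k1 r^2 times it, then the intrinsics apply), "R" (3x3) and "t" (3): a world point X has camera coordinates R X + t. Camera axes: x right, y down, z forward; pixel columns grow to the right and rows downward; lengths in m; the calibration is good to about 2 mm. A picture is of the moment at which its call begins. There is no depth.
- finish_job(): hands the job in, once; it reports no verdict.
The state is a dict: "time": time; "qpos": joint angles; "joint_velocities": joint speeds; "joint_efforts": joint torques, N m; "ee_pos": TCP position; "tool_rot": TCP orientation; "wrist_force": force on the tool from outside, world axes, zero at the start; "wrist_torque": the same for the moment, N m; "finger_gap": finger opening in m.
Only numpy, scipy, OpenCV 4.12 (cv2) and the standard library are available. Lean on these libraries where they do the work, as an engineer would, in place of code of your own. Each camera call takes 0.05 s, during which the arm holds its last target.

### The job

Make up two kits: the long tray gets the pipe offcut, standing upright, and the longer bolt; the square tray gets the gas nozzle, lying on its side, and the larger nut - one part on each side of a tray's rib, resting on the tray's floor. The pipe offcut is jammed in the mouth of the feed chute: lift it out first and let the nozzle behind it roll down to the stop by itself before you take it. Leave the shorter bolt and the smaller nut where they lie.

Things in the scene. Friction and masses are not known exactly. Their poses are not given: they have to be found in the camera images.
- pipe_centre (a point): Pipe offcut: rusty steel tube, 48 mm outside, 60 mm tall, open bore (grip it outside), about 0.2 kg, loose. At the start it stands on end, wedged in the chute's mouth against the stop lugs, leaning with the chute's floor (10 degrees). Point: its centre, 30 mm up; z runs along the tube, up.
- nozzle_centre (a point): Gas nozzle: copper-coloured tube, 25 mm diameter, narrower to look at towards one end, 66 mm long, 0.09 kg, loose. At the start it lies across the chute's floor, uphill of the pipe offcut and held back by it; it rolls freely. Point: its centre, 33 mm from either end; z runs along its length (it may be turned any way about that).
- long_bolt_centre (a point): The longer of the two hex bolts: grey steel, 68 mm long, shank 12 mm diameter, head 19 mm wide, 21 mm across corners and 8 mm thick, loose, lying on the worktop. Point: half-way along its length, about on the shank's axis, some 8 mm above the surface; y runs along the bolt towards the head.
- big_nut_centre (a point): The larger of the two hex nuts: grey steel, 30 mm across flats (along its x), 34 mm across corners (along y), 15 mm thick, loose, lying flat on the worktop. Point: its centre, 7.5 mm up.
- short_bolt_centre (a point): The shorter hex bolt, not wanted in any kit: 52 mm long, shank 10 mm, loose. Point: half-way along its length, some 8 mm up; y towards the head.
- small_nut_centre (a point): The smaller hex nut, not wanted in any kit: 24 mm across flats, 12 mm thick, loose. Point: its centre, 6 mm up.
- chute: Feed chute, a sheet-metal trough 205 mm long, 72 mm wide inside, fixed. Origin under its middle on the worktop; +x uphill, mouth at -x. Floor 25 mm up at the stop (90 mm from the origin), climbing 10 degrees to +x; 3 mm side walls 18 mm above it. Two lugs at the mouth, one at each wall, 21 mm high and 3 mm thick, form the stop; the 36 mm gap between them lets a finger pass.
- chute_stop (a point): Where the nozzle's centre lies when it has rolled right down and rests against the two stop lugs, 12.7 mm above the chute's floor. Axes as the chute.
- long_tray: Long kit tray of steel sheet: open, 105 mm (x) by 205 mm (y), 22 mm high, walls and floor 3 mm thick, fixed. A rib along x, 10 mm high and 4 mm thick, parts it into equal halves at +y and -y. Origin: underside centre, on the worktop; the middle of each half is 50 mm along y from it.
- square_tray: Square kit tray of steel sheet: open, 170 by 170 mm, 22 mm high, walls and floor 3 mm thick, fixed. A rib along x, 10 mm high and 4 mm thick, parts it into equal halves at +y and -y. Origin: underside centre, on the worktop; the middle of each half is 42 mm along y from it.
Things that resemble listed ones, but are neither listed nor needed, are in the scene too. Leave any brown or turquoise look-alike of the part that bears nozzle_centre alone. Leave any red look-alike of the part that bears pipe_centre alone.

How it is judged:
By the outcome, as a careful person would: the job done as asked, in the order asked, and still so for the second after the job is handed in, with the robot touching nothing.
It also fails if it takes over 102 s, if anything falls off the work surface, if the arm or the gripper's body presses on something with over 40 N, if the wrist force passes 120 N, or if a joint passes its speed limit or range.

## Working session

There is one attempt and no reset: what is moved stays moved. The work goes in short steps, Python scripts to look and compute and a tool call to move; the robot and the scene stay as the last step left them, time stands still between calls to the robot, and variables do not carry over. Pictures are saved under pics/ and viewed, and the job is handed in when it is done.

Besides the shell and the picture viewer there is one more tool, called after "Emit:" by a JSON object that holds its "name" and its "arguments", one argument or row to a line. apply_moves: Moves the arm, as the interface text tells. Its arguments: {"type":"object","properties":{"deltas":{"type":"array"},"squeeze":{"type":"number"}},"required":["deltas"]}

```bash
ls; mkdir -p pics; python3 - <<'E'
from workcell import robot, cams
import cv2, json, numpy as np
print(robot.state())
for n in ("scene","top"):
    d=cams.get_image(n)
    cv2.imwrite(f"pics/{n}0.png",np.asarray(d["pixels"]))
    np.savez(f"{n}_cal.npz",K=d["intrinsics"],k1=d["k1"],R=d["R"],t=d["t"])
    print(n,d["intrinsics"],d["k1"],d["R"],d["t"])
E
```

```text
pics
{'time': 0.0, 'qpos': array([-1.46111799e+00,  2.21225655e-01,  1.52759078e+00, -2.14574264e-05,
        1.39469574e+00, -1.26087895e-01]), 'joint_velocities': array([ 0.0009586 , -0.00091413, -0.00018818, -0.00066527,  0.00017414,
       -0.00027919]), 'joint_efforts': array([ 2.75298349e-03, -4.94608212e+01, -3.87371385e+01,  7.02153496e-02,
        5.74687170e-02, -1.25761685e-04]), 'ee_pos': array([ 0.14591489, -0.60704246,  0.19204836]), 'tool_rot': array([-1.57057589,  0.00190694, -1.33502611]), 'wrist_force': array([-0.68060389,  0.33686051, -0.97462271]), 'wrist_torque': array([-0.00230905,  0.01551379,  0.08004547]), 'finger_gap': 0.08734649459917701}
scene [[439.88702567   0.         326.49267454]
 [  0.         439.88702567 205.53960535]
 [  0.           0.           1.        ]] -0.018765661739680323 [[-0.56148072 -0.82744351  0.00875471]
 [-0.6356006   0.42447854 -0.6448487 ]
 [ 0.52985969 -0.36763461 -0.7642601 ]] [0.45495439 0.38689069 1.06980056]
top [[496.59904356   0.         322.47260824]
 [  0.         496.59904356 197.04016667]
 [  0.           0.           1.        ]] 0.051162500509007974 [[ 0.00677029 -0.99996532 -0.00485078]
 [-0.98316989 -0.00577078 -0.18260247]
 [ 0.18256815  0.00600541 -0.98317486]] [0.1322486  0.5981982  1.24948789]
```

View pics/scene0.png

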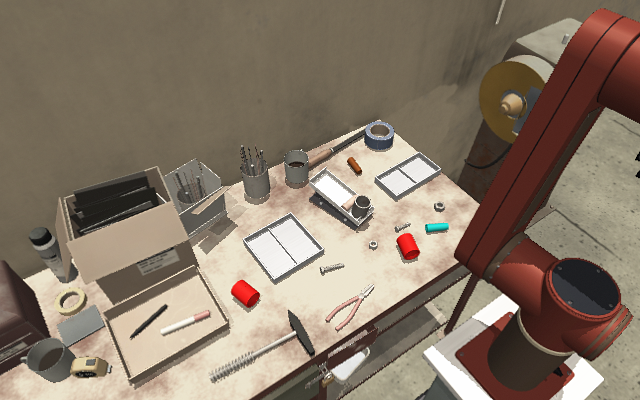

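View pics/top0.png

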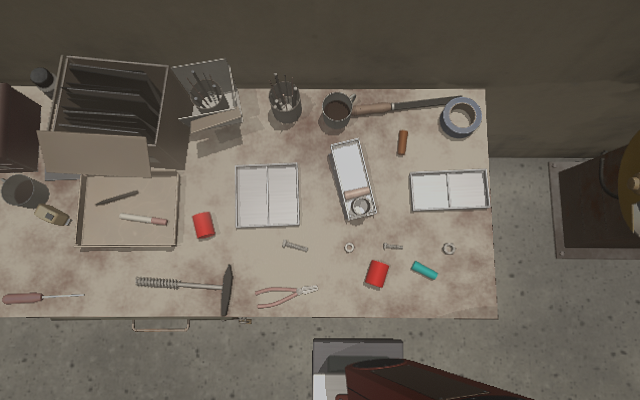

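```bash
cat > h.py <<'E'
import numpy as np, cv2
from workcell import robot, cams
C={}
for n in ("scene","top"):
    d=np.load(f"{n}_cal.npz"); C[n]={k:d[k] for k in d.files}
def grab(n,f=None):
    d=cams.get_image(n); im=np.ascontiguousarray(np.asarray(d["pixels"]))
    if f: cv2.imwrite(f"pics/{f}.png",im)
    return im
def ray(n,uv):
    c=C[n];K=c["K"]
    p=np.array([(uv[0]-K[0,2])/K[0,0],(uv[1]-K[1,2])/K[1,1]]); s=p.copy()
    for _ in range(20): s=p/(1+float(c["k1"])*(s@s))
    d=c["R"].T@np.array([s[0],s[1],1]); o=-c["R"].T@c["t"]
    return o,d/np.linalg.norm(d)
def plane(n,uv,z):
    o,d=ray(n,uv); return o+d*(z-o[2])/d[2]
def proj(n,X):
    c=C[n];K=c["K"];x=c["R"]@np.asarray(X,float)+c["t"];s=x[:2]/x[2]
    s=s*(1+float(c["k1"])*(s@s)); return np.array([K[0,0]*s[0]+K[0,2],K[1,1]*s[1]+K[1,2]])
def tri(u1,u2):
    o1,d1=ray("scene",u1);o2,d2=ray("top",u2)
    A=np.stack([d1,-d2],1);k=np.linalg.lstsq(A,o2-o1,rcond=None)[0]
    a=o1+k[0]*d1;b=o2+k[1]*d2
    return (a+b)/2,np.linalg.norm(a-b)
def crop(im,x0,y0,x1,y1,f,k):
    cv2.imwrite(f"pics/{f}.png",cv2.resize(im[y0:y1,x0:x1],None,fx=k,fy=k,interpolation=cv2.INTER_CUBIC))
E
python3 - <<'E'
from h import *
t=cv2.imread("pics/top0.png");s=cv2.imread("pics/scene0.png")
crop(t,225,125,495,295,"t_crop1",2.9)
crop(t,270,230,470,260,"t_crop2",4)
crop(t,325,130,385,230,"t_chute",6)
crop(s,235,140,465,290,"s_crop1",3.4)
crop(s,300,160,380,230,"s_chute",8)
E
```

```text
(no output)
```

View pics/t_crop1.png

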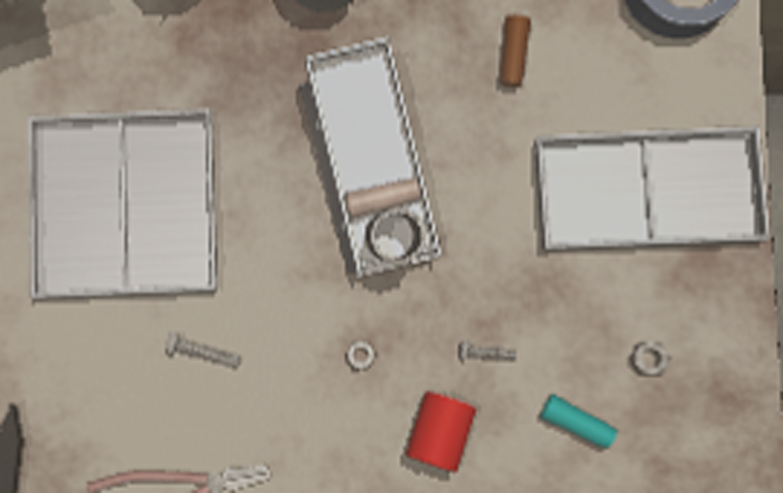

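View pics/t_crop2.png

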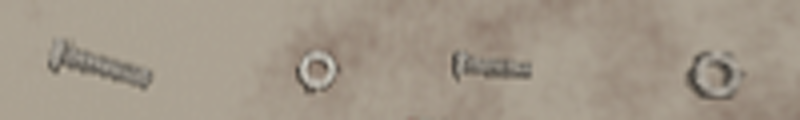

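View pics/t_chute.png

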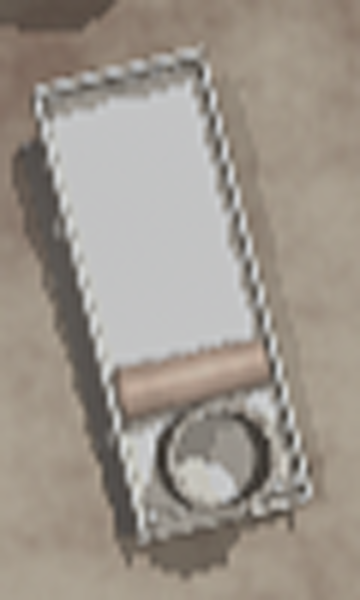

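View pics/s_crop1.png

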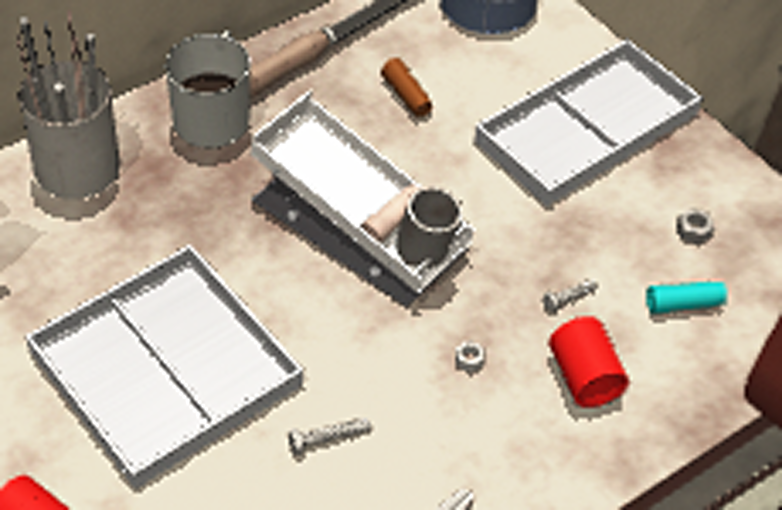

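View pics/s_chute.png

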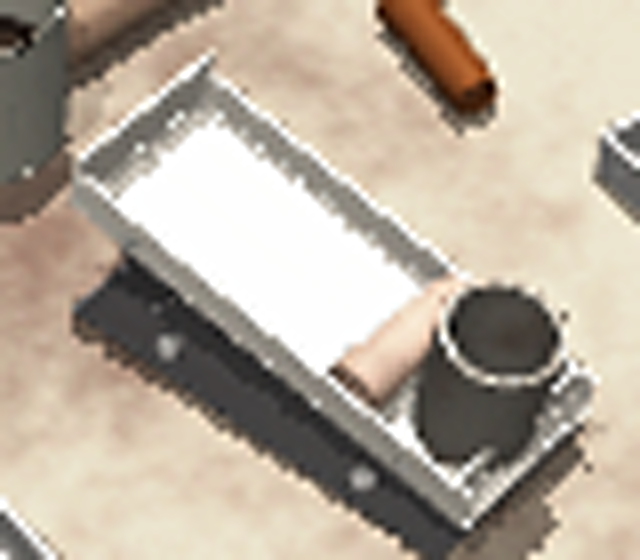

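```bash
python3 - <<'E'
from h import *
t=cv2.imread("pics/top0.png");s=cv2.imread("pics/scene0.png")
T=lambda x,y:((x+.5)/6-.5+325,(y+.5)/6-.5+130)
S=lambda x,y:((x+.5)/8-.5+300,(y+.5)/8-.5+160)
for n,a,b in [("rim",(502,333),(212,457)),("upL",(80,168),(40,88)),("upR",(210,60),(203,50)),("moL",(468,525),(140,540)),("moR",(592,380),(308,497))]:
    print(n,*tri(S(*a),T(*b)))
# trays: white floors
for n,im in(("top",t),("scene",s)):
    k=4;big=cv2.resize(im,None,fx=k,fy=k,interpolation=cv2.INTER_CUBIC)
    hsv=cv2.cvtColor(big,cv2.COLOR_BGR2HSV)
    m=((hsv[...,1]<(22 if n=="top" else 16))&(hsv[...,2]>(175 if n=="top" else 215))).astype(np.uint8)*255
    m=cv2.morphologyEx(m,cv2.MORPH_OPEN,np.ones((7,7)))
    cs,_=cv2.findContours(m,cv2.RETR_EXTERNAL,cv2.CHAIN_APPROX_NONE)
    for c in cs:
        if cv2.contourArea(c)>4000:
            r=cv2.boxPoints(cv2.minAreaRect(c)); uv=(r+.5)/k-.5
            print(n,cv2.contourArea(c)/16,uv.mean(0).round(1), [plane(n,u,0.003)[:2].round(3).tolist() for u in uv])
E
```

```text
rim [0.56878496 0.0391289  0.0853421 ] 0.0024974043969303973
upL [0.73751718 0.11364913 0.06818651] 3.415231038899317e-05
upR [0.75333215 0.0419996  0.07453927] 6.789610904300614e-05
moL [0.5430515  0.06743521 0.01781433] 0.0005840436213721094
moR [ 0.56101232 -0.0050654   0.03617368] 0.0018522186138203577
top 296.84375 [319.6 386.9] [[0.147, 0.158], [0.147, 0.123], [0.088, 0.123], [0.088, 0.157]]
top 1095.15625 [429.3 191.8] [[0.667, -0.106], [0.675, -0.201], [0.58, -0.204], [0.572, -0.11]]
top 1131.1875 [465.8 190.2] [[0.673, -0.205], [0.68, -0.302], [0.584, -0.303], [0.577, -0.207]]
top 1448.15625 [253.2 197.1] [[0.686, 0.366], [0.686, 0.29], [0.528, 0.286], [0.527, 0.361]]
top 1481.15625 [282.4 196. ] [[0.689, 0.287], [0.69, 0.21], [0.531, 0.206], [0.53, 0.281]]
top 1073.21875 [349.4 167.2] [[0.743, 0.113], [0.762, 0.041], [0.64, 0.013], [0.622, 0.084]]
scene 972.21875 [577.4 384. ] [[-0.093, -0.025], [-0.086, -0.154], [-0.15, -0.154], [-0.154, -0.029]]
scene 347.6875 [349.9 365.6] [[0.236, 0.376], [0.235, 0.288], [0.201, 0.29], [0.203, 0.376]]
scene 1143.625 [455.1 377.6] [[0.143, 0.18], [0.151, 0.125], [-0.028, 0.106], [-0.032, 0.157]]
scene 650.1875 [495.3 312.4] [[0.146, -0.006], [0.145, -0.143], [0.089, -0.13], [0.092, 0.002]]
scene 1073.78125 [271.  253.9] [[0.681, 0.373], [0.699, 0.293], [0.537, 0.29], [0.524, 0.366]]
scene 1029.28125 [294.7 240.4] [[0.683, 0.292], [0.704, 0.209], [0.54, 0.208], [0.525, 0.286]]
scene 546.90625 [333.1 190.1] [[0.765, 0.082], [0.796, 0.017], [0.66, 0.0], [0.634, 0.063]]
scene 441.0625 [396.9 182. ] [[0.662, -0.112], [0.694, -0.198], [0.587, -0.2], [0.56, -0.116]]
scene 437.8125 [417.9 169.7] [[0.666, -0.205], [0.701, -0.297], [0.592, -0.299], [0.562, -0.21]]
```

Candidates in top view: bolts (295,245) and (393,246). The first is clearly longer, so it is the wanted one. Nuts are at (349,247) and (448,248), and the second is larger. The nozzle is the copper tube in the chute at (356,192), with brown (403,142) and turquoise (424,270) as decoys. The pipe is the dark tube at (360,206), with the red ones as decoys. The crops above confirm all of these. Next I move above the pipe.

Emit:
{"name": "apply_moves", "arguments": {
  "deltas": [
    [100,-0.015,0,0.016,0],
    [100,-0.033,0,0.0353,0],
    [100,-0.033,0,0.0353,0],
    [100,-0.033,0,0.0353,0],
    [100,-0.033,0,0.0353,0],
    [100,-0.033,0,0.0353,0],
    [100,-0.033,0,0.0353,0],
    [100,-0.033,0,0.0353,0],
    [100,-0.033,0,0.0353,0],
    [100,-0.033,0,0.0353,0],
    [100,-0.033,0,0.0353,0],
    [100,-0.033,0,0.0353,0],
    [100,-0.033,0,0.0353,0],
    [100,-0.033,0,0.0353,0],
    [100,-0.033,0,0.0353,0],
    [100,-0.033,0,0.0353,0],
    [100,-0.018,0,0.019,0],
    [100,0,0,0,0],
    [100,0,0,0,0]
  ],
  "squeeze": 30
}}

```text
time: 2.48
ee_pos: [0.5709, 0.0371, 0.1926]
tool_rot: [-1.572, -0.0, -1.335]
wrist_force: [0.5, -1.5, 0.4]
finger_gap: 0.0868
```

```bash
cat >> h.py <<'E'
def go(x,y,z=None,yaw=None):
    s=robot.state();p=s["ee_pos"];w=s["tool_rot"][2]
    X,Y=x-p[0],y-p[1]
    dx=X*np.cos(w)+Y*np.sin(w);dz=-X*np.sin(w)+Y*np.cos(w)
    print("t",round(s["time"],2),"at",p.round(4),"yaw",round(w,4),"need dx %.4f dy %.4f dz %.4f turn %s"%(dx,0 if z is None else p[2]-z,dz,None if yaw is None else round(w-yaw,4)), "F",s["wrist_force"].round(1),"gap",round(s["finger_gap"],4))
E
python3 - <<'E'
from h import *
go(0.572,0.040,0.057,-1.336)
E
```

```text
t 2.48 at [0.5709 0.0371 0.1926] yaw -1.335 need dx -0.0026 dy 0.1356 dz 0.0017 turn 0.001 F [ 0.5 -1.5  0.4] gap 0.0868
```

Emit:
{"name": "apply_moves", "arguments": {
  "deltas": [
    [100,-0.0026,0.03,0.0017,0],
    [100,0,0.04,0,0],
    [100,0,0.04,0,0],
    [100,0,0.0255,0,0],
    [100,0,0,0,0],
    [50,0,0,0,0],
    [40,0,0,0,0],
    [40,0,0,0,0],
    [40,0,0,0,0],
    [40,0,0,0,0]
  ],
  "squeeze": 30
}}

```text
time: 3.72
ee_pos: [0.5733, 0.04, 0.0583]
tool_rot: [-1.57, -0.001, -1.335]
wrist_force: [0.3, -2.8, 3.4]
finger_gap: 0.0449
```

```bash
python3 - <<'E'
from h import *
go(0.572,0.040,0.057,-1.336)
i=grab("top");crop(i,300,110,420,250,"t1",4)
i=grab("scene");crop(i,280,140,400,250,"s1",5)
go(0.572,0.040,0.057,-1.336)
E
```

```text
t 3.73 at [0.5733 0.04   0.0583] yaw -1.3347 need dx -0.0003 dy 0.0013 dz -0.0012 turn 0.0013 F [ 0.3 -2.8  3.4] gap 0.0449
t 3.83 at [0.5746 0.0398 0.0597] yaw -1.3348 need dx -0.0008 dy 0.0027 dz -0.0025 turn 0.0012 F [ 0.1 -3.  10.4] gap 0.0389
```

View pics/s1.png

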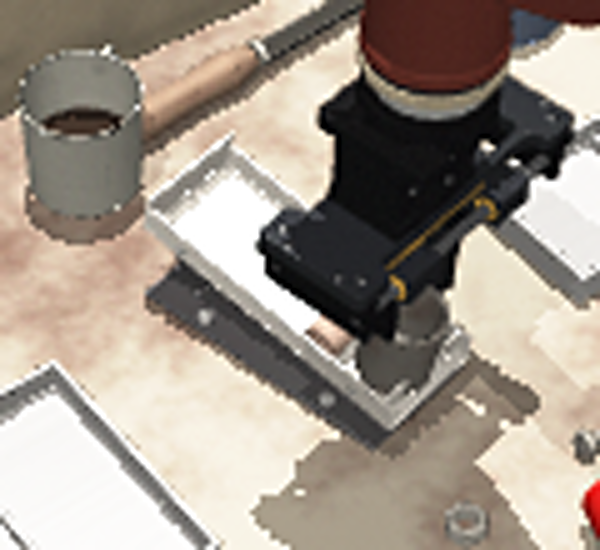

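Emit:
{"name": "apply_moves", "arguments": {
  "deltas": [
    [60,0,0,0,0],
    [100,0,0,0,0],
    [100,0,0,0,0],
    [100,0,0,0,0]
  ]
}}

```text
time: 4.32
ee_pos: [0.5729, 0.0406, 0.058]
tool_rot: [-1.57, 0.0, -1.335]
wrist_force: [-0.0, -0.6, 2.4]
finger_gap: 0.0712
```

```bash
python3 - <<'E'
from h import *
i=grab("top");crop(i,300,130,420,250,"t2",5)
i=grab("scene");crop(i,320,160,400,230,"s2",8)
go(0.572,0.040,0.057,-1.336)
E
```

```text
t 4.42 at [0.5722 0.0406 0.0573] yaw -1.3349 need dx 0.0005 dy 0.0003 dz -0.0004 turn 0.0011 F [ 0.3  0.2 -0.2] gap 0.0792
```

View pics/s2.png

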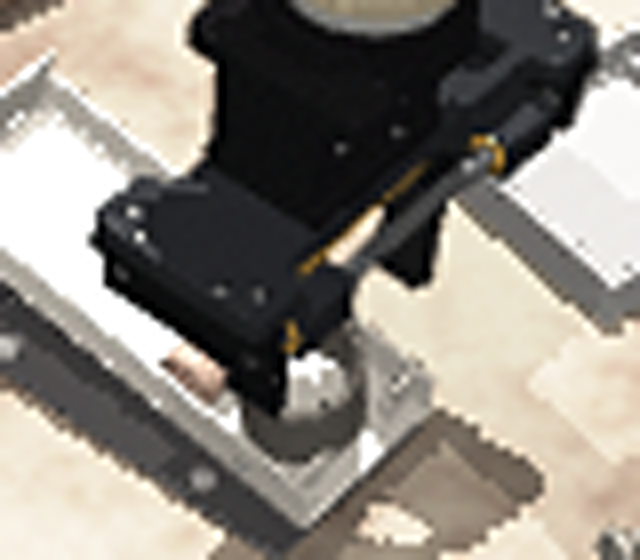

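View pics/t2.png

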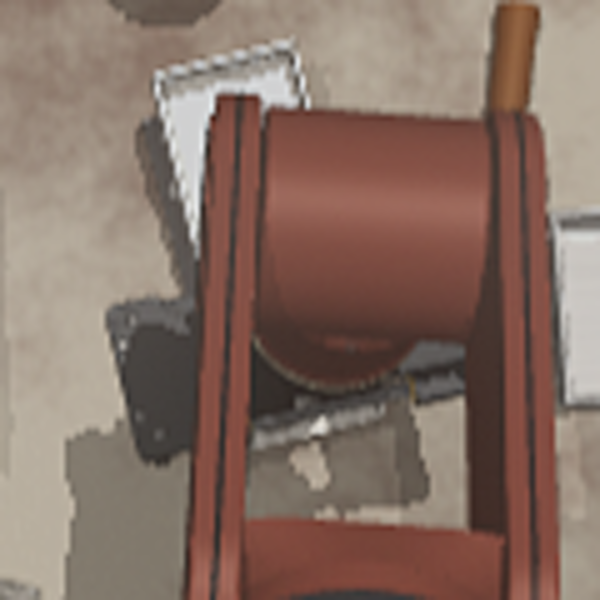

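Emit:
{"name": "apply_moves", "arguments": {
  "deltas": [
    [100,0,-0.04,0,0],
    [100,0,-0.05,-0.03,0],
    [100,0,-0.05,-0.05,0],
    [100,0,-0.0,-0.05,0],
    [100,0,0,-0.05,0],
    [100,0,0,-0.05,0],
    [100,0,0,-0.05,0]
  ]
}}

```text
time: 5.3
ee_pos: [0.3041, -0.0235, 0.1911]
tool_rot: [-1.572, 0.0, -1.334]
wrist_force: [-0.0, -0.8, 1.6]
finger_gap: 0.0874
```

```bash
python3 - <<'E'
from h import *
i=grab("top","t3f");crop(i,325,130,385,230,"t3",6)
i=grab("scene","s3f");crop(i,300,160,380,230,"s3",8)
go(0.572,0.040,0.057,-1.336)
E
```

```text
t 5.4 at [ 0.3031 -0.0239  0.1914] yaw -1.3366 need dx 0.0003 dy 0.1344 dz 0.2764 turn -0.0006 F [ 0.1  0.1 -0.5] gap 0.0869
```

View pics/s3.png

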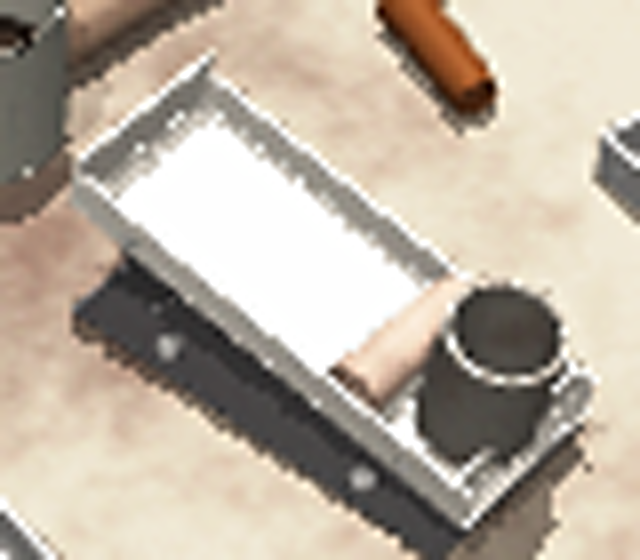

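View pics/t3.png

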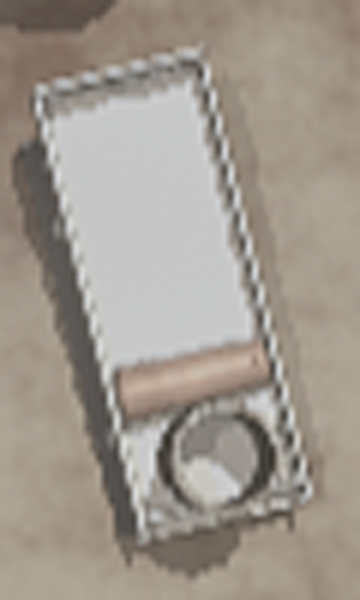

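```bash
python3 - <<'E'
from h import *
tcp=np.array([0.5725,0.0406,0.0575]);ux=np.array([np.cos(-1.335),np.sin(-1.335),0]);uz=np.array([-ux[1],ux[0],0])
def s2(p): return ((p-np.array([320,160]))*8).round()
for a in(-.0375,.0375):
  for b in(-.0095,.0095):
    print("tip",a,b,s2(proj("scene",tcp+a*ux+b*uz)))
print("tcp",s2(proj("scene",tcp)),proj("scene",tcp),proj("top",tcp))
T=lambda x,y:((x+.5)/6-.5+325,(y+.5)/6-.5+130)
S=lambda x,y:((x+.5)/8-.5+300,(y+.5)/8-.5+160)
print(ray("scene",S(502,333)),ray("top",T(212,457)))
for z in(.07,.08,.085,.09):print(z,plane("scene",S(502,333),z),plane("top",T(212,457),z))
# gripper now
p=robot.state()["ee_pos"];print(p,proj("scene",p),proj("top",p))
i=cv2.imread("pics/s3f.png");crop(i,380,180,560,340,"s3g",4.4)
E
```

```text
tip -0.0375 -0.0095 [276. 444.]
tip -0.0375 0.0095 [236. 416.]
tip 0.0375 -0.0095 [403. 330.]
tip 0.0375 0.0095 [364. 304.]
tcp [321. 373.] [360.09813578 206.59860583] [358.93157701 206.45644009]
(array([-0.06548812,  0.60551797,  1.06310885]), array([ 0.48877991, -0.43775107, -0.75463117])) (array([0.35911841, 0.12819239, 1.33833906]), array([ 0.16534557, -0.06926394, -0.98380046]))
0.07 [0.57775547 0.02942931 0.07      ] [0.57228587 0.03889567 0.07      ]
0.08 [0.5712784  0.03523017 0.08      ] [0.57060518 0.03959971 0.08      ]
0.085 [0.56803986 0.0381306  0.085     ] [0.56976484 0.03995173 0.085     ]
0.09 [0.56480133 0.04103104 0.09      ] [0.5689245  0.04030376 0.09      ]
[ 0.3030858  -0.02385733  0.19137322] [449.54484936 229.93976374] [392.67666857 315.54625249]
```

View pics/s3g.png

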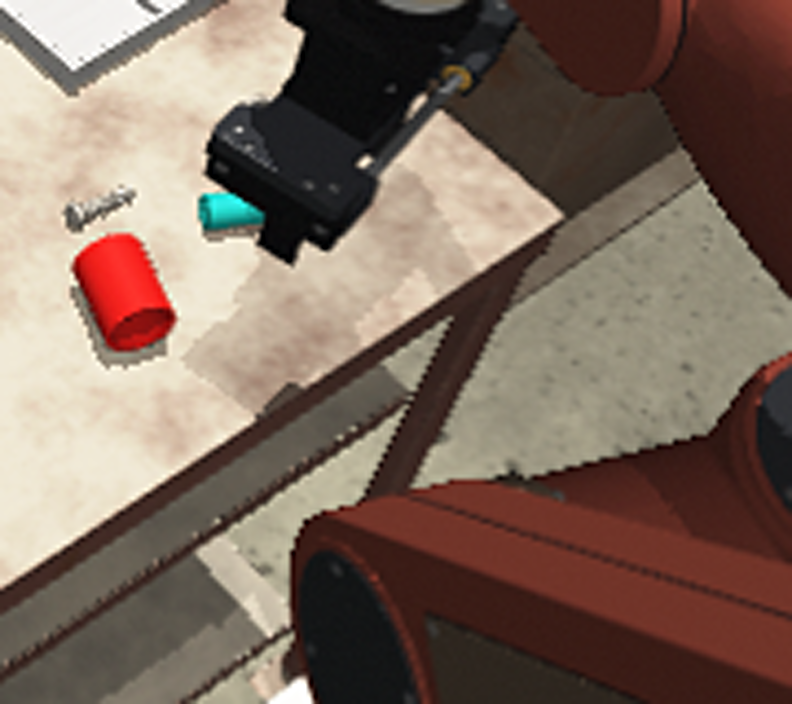

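```bash
python3 - <<'E'
import cv2
i=cv2.imread("pics/s1.png");cv2.imwrite("pics/s1z.png",cv2.resize(i[230:450,300:500],None,fx=3.5,fy=2.7*3.5/3.5*1.0,interpolation=cv2.INTER_CUBIC))
j=cv2.imread("pics/s2.png")[230:530,180:480];cv2.imwrite("pics/s2z.png",cv2.resize(j,None,fx=2,fy=2))
E
```

```text
(no output)
```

View pics/s1z.png

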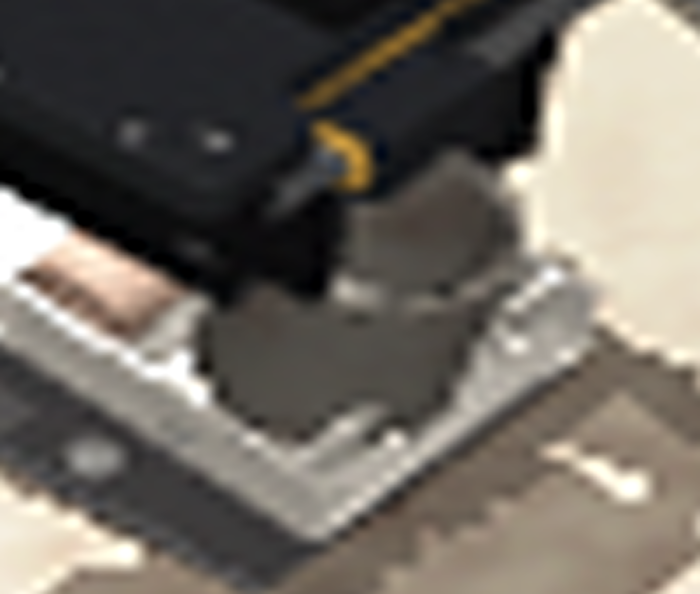

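View pics/s2z.png

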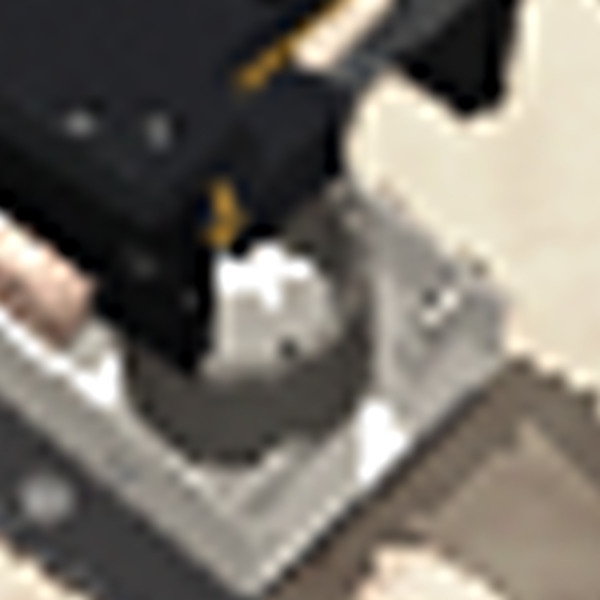

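```bash
python3 - <<'E'
from h import *
p=np.array([0.3031,-0.0239,0.1914]);w=-1.3366
ux=np.array([np.cos(w),np.sin(w),0]);uz=np.array([-ux[1],ux[0],0])
for a in(-.0435,-.0585):
  for b in(-.0095,.0095):
   for h in (0,.01,.02):
    print("tip",a,b,h,((proj("scene",p+a*ux+b*uz+[0,0,h])-[380,180])*4.4).round())
i=cv2.imread("pics/s3f.png");crop(i,420,210,470,250,"s3h",14)
E
```

```text
tip -0.0435 -0.0095 0 [278. 275.]
tip -0.0435 -0.0095 0.01 [282. 265.]
tip -0.0435 -0.0095 0.02 [286. 254.]
tip -0.0435 0.0095 0 [249. 256.]
tip -0.0435 0.0095 0.01 [253. 246.]
tip -0.0435 0.0095 0.02 [257. 235.]
tip -0.0585 -0.0095 0 [263. 292.]
tip -0.0585 -0.0095 0.01 [267. 281.]
tip -0.0585 -0.0095 0.02 [271. 270.]
tip -0.0585 0.0095 0 [234. 272.]
tip -0.0585 0.0095 0.01 [238. 262.]
tip -0.0585 0.0095 0.02 [241. 251.]
```

View pics/s3h.png

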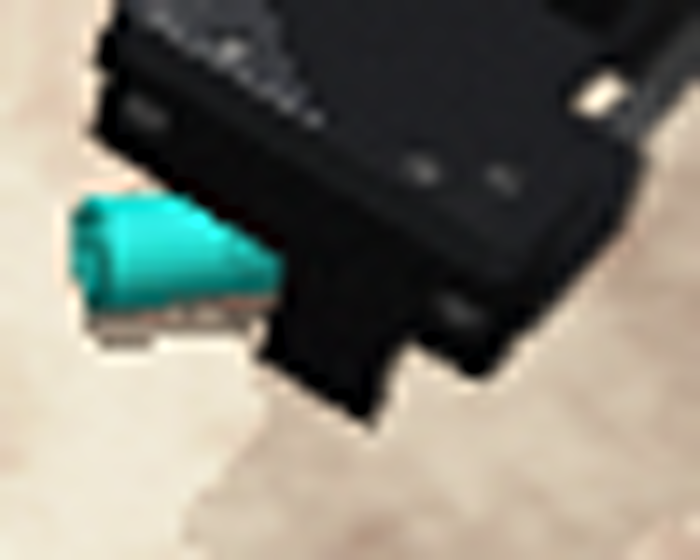

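```bash
python3 - <<'E'
from h import *
i=cv2.imread("pics/t3f.png");crop(i,330,230,470,390,"t3g",4)
E
```

```text
(no output)
```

View pics/t3g.png

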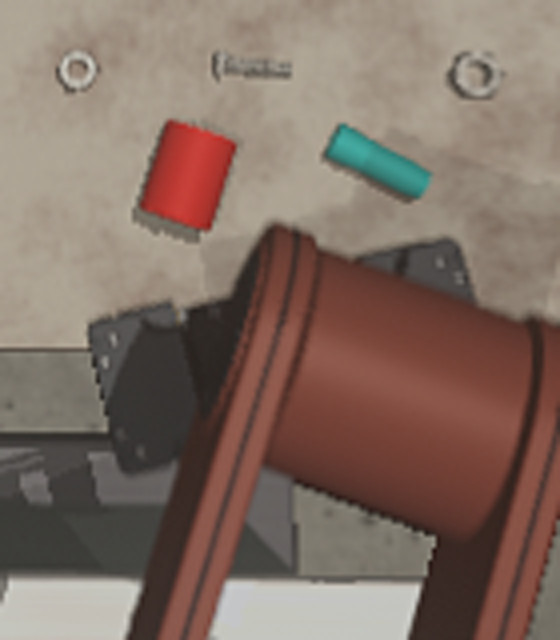

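View pics/s3f.png

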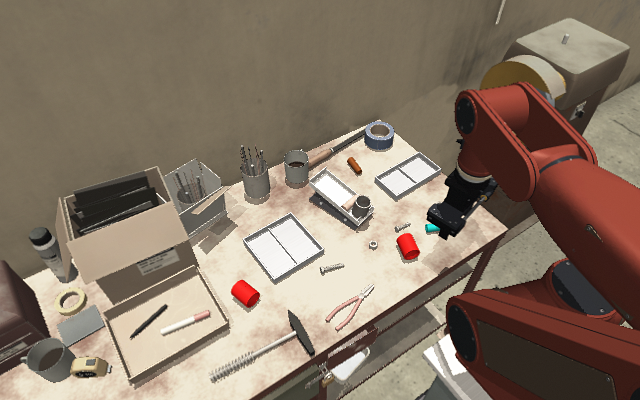

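```bash
python3 - <<'E'
from h import *
p=np.array([0.3031,-0.0239,0.1914])
for z in(.0,.07,.1,.13,.15):
  q=p+[0,0,z]; print(z,((proj("top",q)-[330,230])*4).round(1),((proj("scene",q)-[380,180])*4.4).round(1))
w=-1.3366
ux=np.array([np.cos(w),np.sin(w),0]);uz=np.array([-ux[1],ux[0],0])
for z in (.07,.1,.13):
  print([((proj("scene",p+a*ux+b*uz+[0,0,z])-[380,180])*4.4).round().tolist() for a in(-.095,.095) for b in (-.0375,.0375)],
   [((proj("top",p+a*ux+b*uz+[0,0,z])-[330,230])*4).round().tolist() for a in(-.095,.095) for b in (-.0375,.0375)])
E
```

```text
0.0 [250.8 342.2] [306.  219.7]
0.07 [268.7 349.1] [335.  141.2]
0.1 [277.1 352.3] [348.3 105.1]
0.13 [286.  355.8] [362.2  67.3]
0.15 [292.2 358.2] [371.9  41.2]
[[299.0, 287.0], [176.0, 207.0], [484.0, 79.0], [367.0, 12.0]] [[110.0, 464.0], [76.0, 319.0], [464.0, 380.0], [424.0, 237.0]]
[[312.0, 252.0], [186.0, 171.0], [501.0, 43.0], [380.0, -25.0]] [[114.0, 471.0], [79.0, 321.0], [478.0, 384.0], [437.0, 237.0]]
[[326.0, 215.0], [197.0, 134.0], [517.0, 5.0], [394.0, -63.0]] [[118.0, 478.0], [82.0, 324.0], [493.0, 389.0], [451.0, 237.0]]
```

```bash
python3 - <<'E'
from h import *
T=lambda x,y:((x+.5)/4-.5+330,(y+.5)/4-.5+230)
S=lambda x,y:((x+.5)/4.4-.5+380,(y+.5)/4.4-.5+180)
p=np.array([0.3031,-0.0239,0.1914]);w=-1.3366
ux=np.array([np.cos(w),np.sin(w),0]);uz=np.array([-ux[1],ux[0],0])
for a,b in [((235,105),(90,325)),((215,130),(90,325)),((385,178),(128,475)),((345,210),(128,475))]:
    X,e=tri(S(*a),T(*b));d=X-p;print(X.round(4),round(e,4),"rel ux %.4f uz %.4f z %.4f"%(d@ux,d@uz,d[2]))
i=cv2.imread("pics/s3f.png");crop(i,415,170,495,245,"s3k",8)
E
```

```text
[0.3138 0.0712 0.3461] 0.0125 rel ux -0.0900 uz 0.0325 z 0.1547
[0.3158 0.0723 0.3247] 0.0053 rel ux -0.0906 uz 0.0347 z 0.1333
[0.2412 0.0513 0.3524] 0.0216 rel ux -0.0875 uz -0.0427 z 0.1610
[0.2443 0.0538 0.3236] 0.0061 rel ux -0.0893 uz -0.0391 z 0.1322
```

View pics/s3k.png

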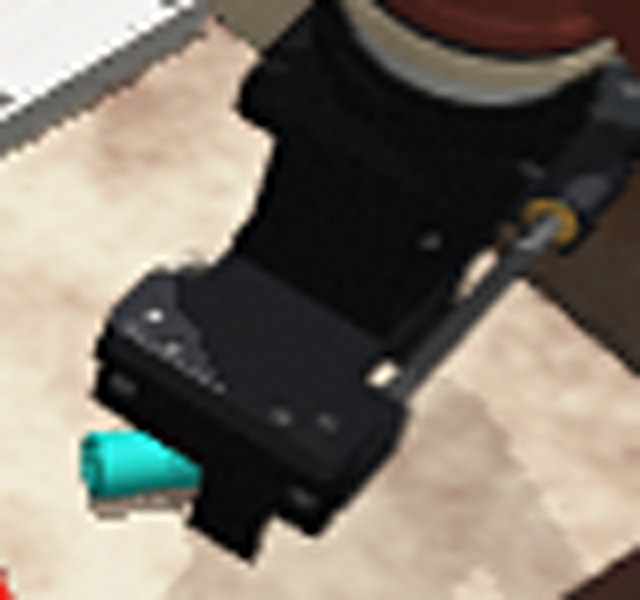

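```bash
python3 - <<'E'
from h import *
p=np.array([0.5725,0.0406,0.0577]);w=-1.335
ux=np.array([np.cos(w),np.sin(w),0]);uz=np.array([-ux[1],ux[0],0])
for b in(.0347,-.039):
  q=p-.085*ux+b*uz+[0,0,.133]
  print("t2",((proj("top",q)-[300,130])*5).round(),"s2",((proj("scene",q)-[320,160])*8).round())
E
```

```text
t2 [121. 306.] s2 [107. 207.]
t2 [157. 457.] s2 [275. 319.]
```

The fingers apparently closed on the rim: the gap fell below 48 mm while the tool was pushed up, and the pipe has since rocked back. I suspect the open tips sit higher than the TCP, so I'll check that with a light touch on a free spot of the worktop.

Emit:
{"name": "apply_moves", "arguments": {
  "deltas": [
    [100,-0.02,0.03,0.0375,0],
    [100,-0.0205,0.04,0.0375,0],
    [100,-0.0205,0.04,0.0375,0],
    [100,-0.0205,0.025,0.0375,0],
    [100,0,0.015,0,0],
    [100,0,0.01,0,0],
    [100,0,0,0,0]
  ]
}}

```text
time: 6.28
ee_pos: [0.4318, 0.0902, 0.0313]
tool_rot: [-1.572, 0.0, -1.336]
wrist_force: [0.7, 0.2, 1.4]
finger_gap: 0.0864
```

```bash
python3 - <<'E'
from h import *
i=grab("scene");crop(i,300,200,420,300,"s4",6.5)
go(0.43,0.09,0.01)
p=robot.state()["ee_pos"];w=robot.state()["tool_rot"][2]
ux=np.array([np.cos(w),np.sin(w),0]);uz=np.array([-ux[1],ux[0],0])
for a in (-.0435,-.0585):
 for b in(.0095,-.0095): print(a,b,((proj("scene",p+a*ux+b*uz)-[300,200])*6.5).round())
E
```

```text
t 6.33 at [0.4326 0.0902 0.0322] yaw -1.336 need dx -0.0004 dy 0.0222 dz -0.0026 turn None F [-1.   0.9  0.5] gap 0.0872
-0.0435 0.0095 [409. 384.]
-0.0435 -0.0095 [443. 409.]
-0.0585 0.0095 [387. 405.]
-0.0585 -0.0095 [421. 431.]
```

View pics/s4.png

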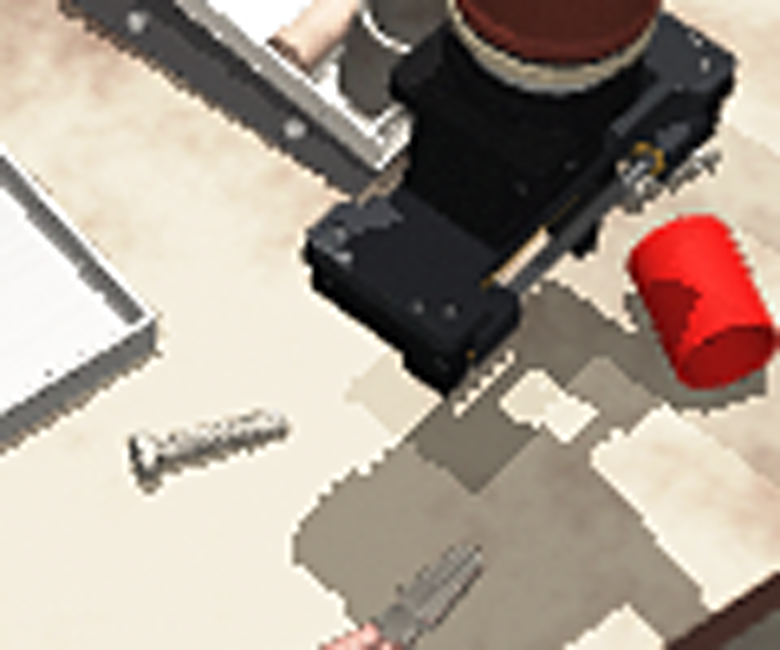

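Emit:
{"name": "apply_moves", "arguments": {
  "deltas": [
    [100,0,0.012,0,0],
    [100,0,0.01,0,0],
    [100,0,0.004,0,0],
    [100,0,0,0,0]
  ]
}}

```text
time: 6.82
ee_pos: [0.4324, 0.0907, 0.0054]
tool_rot: [-1.572, 0.0, -1.335]
wrist_force: [-0.1, 0.3, -0.1]
finger_gap: 0.0871
```

Emit:
{"name": "apply_moves", "arguments": {
  "deltas": [
    [55,0,0,0,0],
    [55,0,0,0,0],
    [55,0,0,0,0],
    [55,0,0,0,0]
  ]
}}

```text
time: 7.32
ee_pos: [0.4329, 0.0908, 0.0059]
tool_rot: [-1.571, -0.0, -1.335]
wrist_force: [0.3, -0.1, 0.5]
finger_gap: 0.0548
```

```bash
python3 - <<'E'
from h import *
i=grab("scene");crop(i,300,200,420,300,"s5",6.5)
go(0.43,0.09,0.01)
p=robot.state()["ee_pos"];w=robot.state()["tool_rot"][2];g=robot.state()["finger_gap"]/2
ux=np.array([np.cos(w),np.sin(w),0]);uz=np.array([-ux[1],ux[0],0])
for a in (-g,-g-.015):
 for b in(.0095,-.0095): print(a,b,((proj("scene",p+a*ux+b*uz)-[300,200])*6.5).round())
E
```

```text
t 7.38 at [0.4328 0.0907 0.0059] yaw -1.3349 need dx 0.0001 dy -0.0041 dz -0.0029 turn None F [-0.   0.5 -0.4] gap 0.0524
-0.026190892711176927 0.0095 [428. 392.]
-0.026190892711176927 -0.0095 [462. 417.]
-0.04119089271117693 0.0095 [407. 414.]
-0.04119089271117693 -0.0095 [441. 439.]
```

View pics/s5.png

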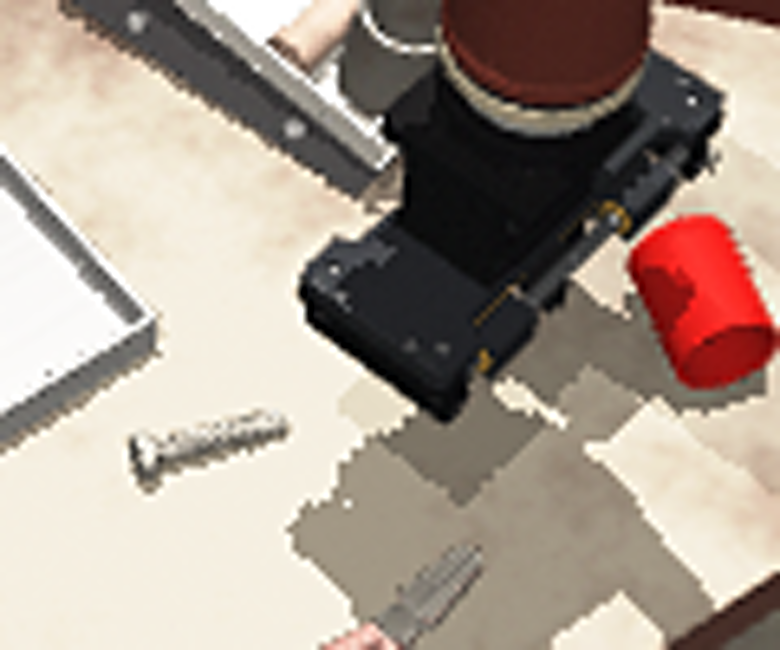

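Emit:
{"name": "apply_moves", "arguments": {
  "deltas": [
    [0,0,0,0,0],
    [0,0,0,0,0],
    [0,0,0,0,0],
    [0,0,0,0,0],
    [0,0,0.003,0,0],
    [0,0,0.0,0,0]
  ]
}}

```text
time: 8.12
ee_pos: [0.4324, 0.0907, 0.0025]
tool_rot: [-1.571, 0.0, -1.335]
wrist_force: [0.9, 0.1, 0.4]
finger_gap: 0.0017
```

Emit:
{"name": "apply_moves", "arguments": {
  "deltas": [
    [0,0,0.002,0,0],
    [0,0,0.002,0,0],
    [0,0,0,0,0]
  ]
}}

```text
time: 8.5
ee_pos: [0.4326, 0.0907, -0.0014]
tool_rot: [-1.571, 0.0, -1.335]
wrist_force: [0.3, -0.3, -1.1]
finger_gap: 0.0006
```

Emit:
{"name": "apply_moves", "arguments": {
  "deltas": [
    [0,0,0.002,0,0],
    [0,0,0.001,0,0],
    [0,0,0,0,0]
  ]
}}

```text
time: 8.88
ee_pos: [0.4327, 0.0907, -0.0042]
tool_rot: [-1.571, 0.0, -1.335]
wrist_force: [-0.0, 0.4, -0.6]
finger_gap: -0.0001
```

```bash
python3 - <<'E'
from h import *
go(0.43,0.09,0.01)
i=grab("scene");crop(i,300,200,420,300,"s6",6.5)
E
```

```text
t 8.88 at [ 0.4327  0.0907 -0.0042] yaw -1.335 need dx 0.0001 dy -0.0142 dz -0.0028 turn None F [-0.   0.4 -0.6] gap -0.0001
```

View pics/s6.png

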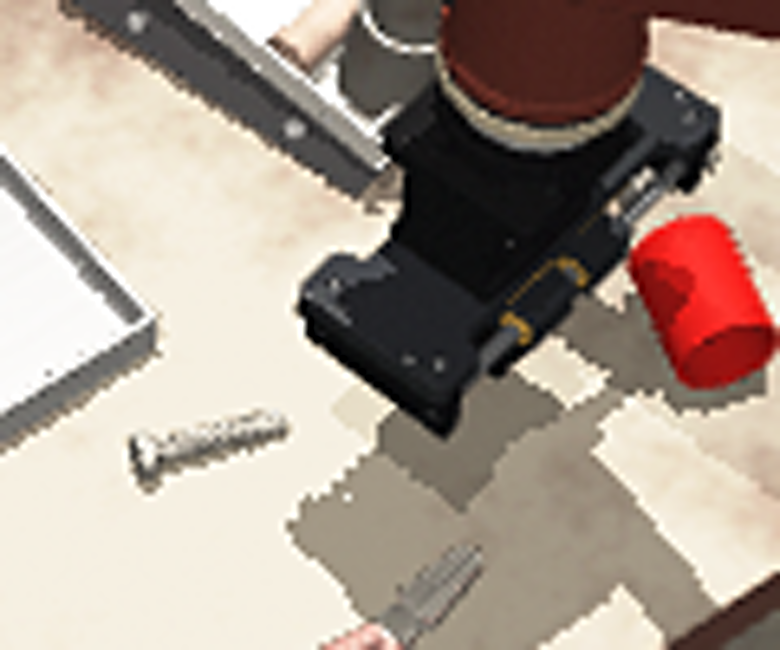

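Emit:
{"name": "apply_moves", "arguments": {
  "deltas": [
    [0,0,0.003,0,0],
    [0,0,0.002,0,0],
    [0,0,0,0,0]
  ]
}}

```text
time: 9.3
ee_pos: [0.4325, 0.0907, -0.0095]
tool_rot: [-1.571, 0.0, -1.335]
wrist_force: [-0.2, 0.1, -0.2]
finger_gap: 0.0001
```

Emit:
{"name": "apply_moves", "arguments": {
  "deltas": [
    [0,0,0.003,0,0],
    [0,0,0.001,0,0],
    [0,0,0,0,0]
  ]
}}

```text
time: 9.68
ee_pos: [0.4326, 0.0907, -0.0133]
tool_rot: [-1.571, 0.0, -1.335]
wrist_force: [-0.1, 0.1, 0.1]
finger_gap: 0.0004
```

Emit:
{"name": "apply_moves", "arguments": {
  "deltas": [
    [0,0,0.003,0,0],
    [0,0,0.001,0,0],
    [0,0,0,0,0]
  ]
}}

```text
time: 10.05
ee_pos: [0.4326, 0.0907, -0.0173]
tool_rot: [-1.571, 0.0, -1.335]
wrist_force: [-1.0, 0.3, -0.8]
finger_gap: 0.0006
```

Emit:
{"name": "apply_moves", "arguments": {
  "deltas": [
    [0,0,0.003,0,0],
    [0,0,0.001,0,0],
    [0,0,0,0,0]
  ]
}}

```text
time: 10.42
ee_pos: [0.4326, 0.0907, -0.0213]
tool_rot: [-1.571, 0.0, -1.335]
wrist_force: [-0.3, -0.1, -0.2]
finger_gap: 0.0003
```

Emit:
{"name": "apply_moves", "arguments": {
  "deltas": [
    [0,0,0.003,0,0],
    [0,0,0.001,0,0],
    [0,0,0,0,0]
  ]
}}

```text
time: 10.8
ee_pos: [0.4326, 0.0907, -0.0253]
tool_rot: [-1.571, 0.0, -1.335]
wrist_force: [-0.3, 0.2, -0.2]
finger_gap: 0.0007
```

```bash
python3 - <<'E'
from h import *
i=grab("scene","s7f");crop(i,320,210,400,280,"s7",8)
go(0.43,0.09,0.01); print(robot.state()["qpos"])
E
```

```text
t 10.85 at [ 0.4328  0.0907 -0.0252] yaw -1.335 need dx 0.0001 dy -0.0352 dz -0.0029 turn None F [-0.3 -0.3 -0.3] gap 0.0005
[ 2.79362188e-02  7.82211348e-02  2.14606894e+00 -1.90194613e-05
  9.17371846e-01  1.36294629e+00]
```

View pics/s7.png

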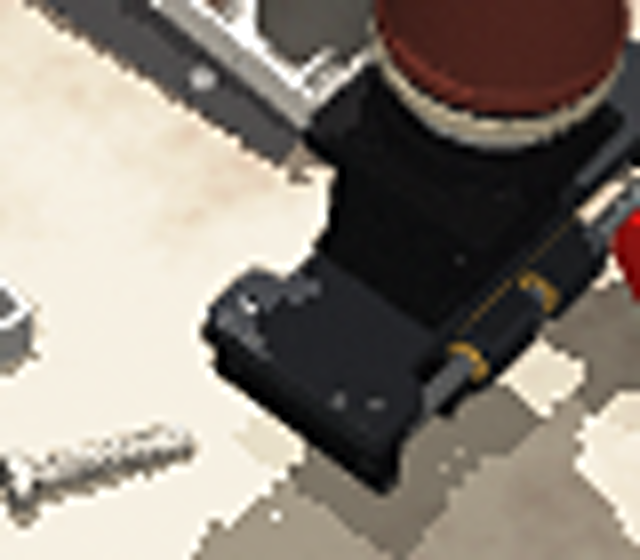

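Emit:
{"name": "apply_moves", "arguments": {
  "deltas": [
    [0,0,0.002,0,0],
    [0,0,0.001,0,0],
    [0,0,0,0,0]
  ]
}}

```text
time: 11.22
ee_pos: [0.4327, 0.0907, -0.0283]
tool_rot: [-1.571, 0.0, -1.335]
wrist_force: [0.3, -0.7, 0.3]
finger_gap: 0.0003
```

Emit:
{"name": "apply_moves", "arguments": {
  "deltas": [
    [0,0,0.002,0,0],
    [0,0,0.0,0,0]
  ]
}}

```text
time: 11.48
ee_pos: [0.433, 0.0908, -0.0291]
tool_rot: [-1.571, -0.0, -1.335]
wrist_force: [-5.9, -1.2, 13.2]
finger_gap: 0.0004
```

Emit:
{"name": "apply_moves", "arguments": {
  "deltas": [
    [0,0,0.002,0,0],
    [0,0,0.0,0,0]
  ]
}}

```text
time: 11.72
ee_pos: [0.433, 0.0907, -0.0292]
tool_rot: [-1.572, 0.0, -1.334]
wrist_force: [-14.8, -1.4, 37.1]
finger_gap: 0.0005
```

Emit:
{"name": "apply_moves", "arguments": {
  "deltas": [
    [60,0,-0.003,0,0],
    [100,0,-0.005,0,0],
    [100,0,0.0,0,0],
    [100,0,0,0,0],
    [100,0,0,0,0],
    [100,0,0,0,0],
    [100,0,0,0,0]
  ]
}}

```text
time: 12.6
ee_pos: [0.4327, 0.0907, -0.0243]
tool_rot: [-1.571, 0.0, -1.335]
wrist_force: [-0.9, -0.5, 0.1]
finger_gap: 0.0626
```

```bash
python3 - <<'E'
from h import *
i=grab("scene","s8f");crop(i,340,230,390,270,"s8",14)
go(0.43,0.09,0.01)
E
```

```text
t 12.65 at [ 0.4328  0.0907 -0.0242] yaw -1.335 need dx 0.0001 dy -0.0342 dz -0.0029 turn None F [ 0.2 -0.1 -0.1] gap 0.0664
```

View pics/s8.png

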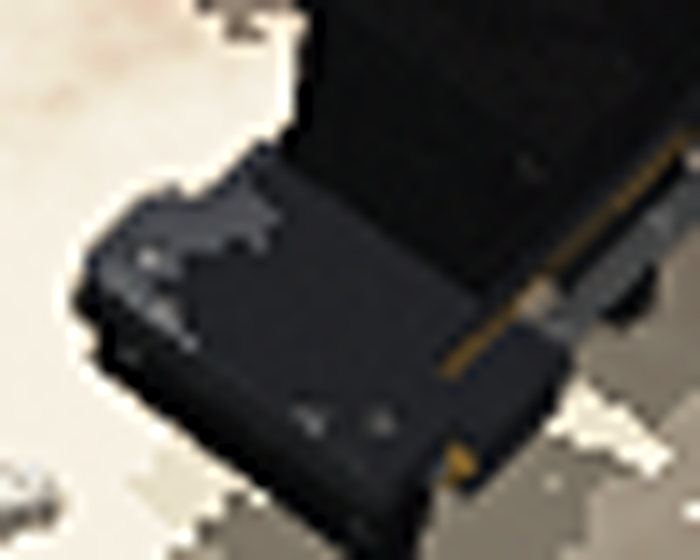

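Contact came at a reported z of −0.029, so the real tips sit about 29 mm above the reported TCP. That explains the failed grip, since the tips were right at the rim. From now on I use tip z = reported z + 0.029, and I return to the pipe.

Emit:
{"name": "apply_moves", "arguments": {
  "deltas": [
    [100,0,-0.04,0,0],
    [100,0,-0.05,0,0],
    [100,0,-0.05,0,0],
    [100,0.016,-0.04,0.025,0],
    [100,0.016,0,0.025,0],
    [100,0.016,0,0.025,0],
    [100,0.016,0,0.025,0],
    [100,0.016,0,0.0237,0],
    [100,0,0.02,0,0],
    [100,0,0.03,0,0],
    [100,0,0.01,0,0],
    [100,0,0,0,0]
  ]
}}

```text
time: 14.15
ee_pos: [0.5703, 0.0422, 0.0947]
tool_rot: [-1.573, 0.001, -1.335]
wrist_force: [-0.6, 1.0, 0.5]
finger_gap: 0.0869
```

```bash
python3 - <<'E'
from h import *
go(0.572,0.042,0.029,-1.336)
i=grab("scene","s9f");crop(i,310,140,420,230,"s9",7)
E
```

```text
t 14.15 at [0.5703 0.0422 0.0947] yaw -1.3347 need dx 0.0006 dy 0.0657 dz 0.0016 turn 0.0013 F [-0.6  1.   0.5] gap 0.0869
```

View pics/s9.png

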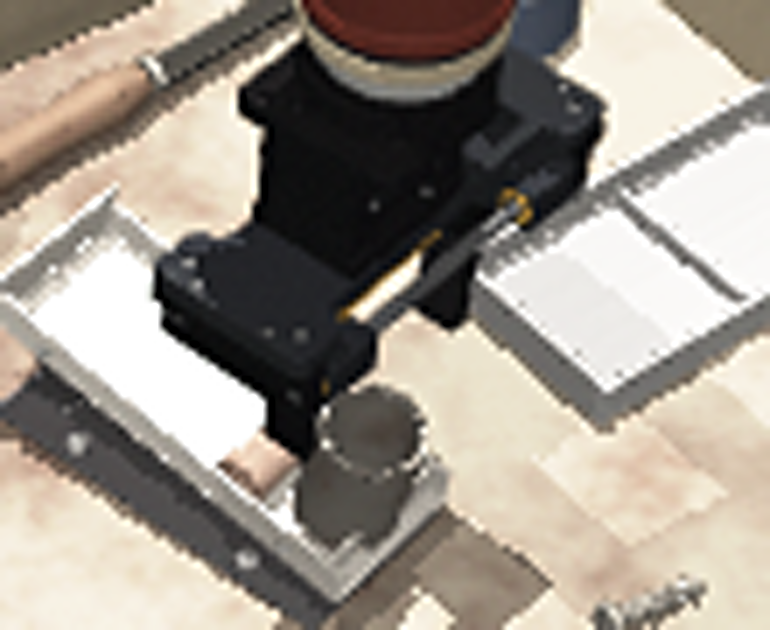

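```bash
python3 - <<'E'
from h import *
i=cv2.imread("pics/s9f.png");crop(i,342,175,382,210,"s9k",16)
p=np.array([.5703,.0422,.0947]);w=-1.3347
ux=np.array([np.cos(w),np.sin(w),0]);uz=np.array([-ux[1],ux[0],0])
for z in (.029,):
 for a in(-.0585,-.0435,.0435,.0585):
  for b in(.0095,-.0095):
   print(a,b,((proj("scene",p+a*ux+b*uz+[0,0,z])-[342,175])*16).round())
print([((proj("scene",p+q)-proj("scene",p))*16).round(1) for q in (ux*.01,uz*.01,np.array([0,0,.01]))])
E
```

```text
-0.0585 0.0095 [ 62. 434.]
-0.0585 -0.0095 [144. 490.]
-0.0435 0.0095 [117. 387.]
-0.0435 -0.0095 [199. 443.]
0.0435 0.0095 [425. 123.]
0.0435 -0.0095 [507. 175.]
0.0585 0.0095 [476.  80.]
0.0585 -0.0095 [558. 131.]
[array([ 34.7, -30.3]), array([-42.2, -28. ]), array([  3.8, -36.2])]
```

View pics/s9k.png

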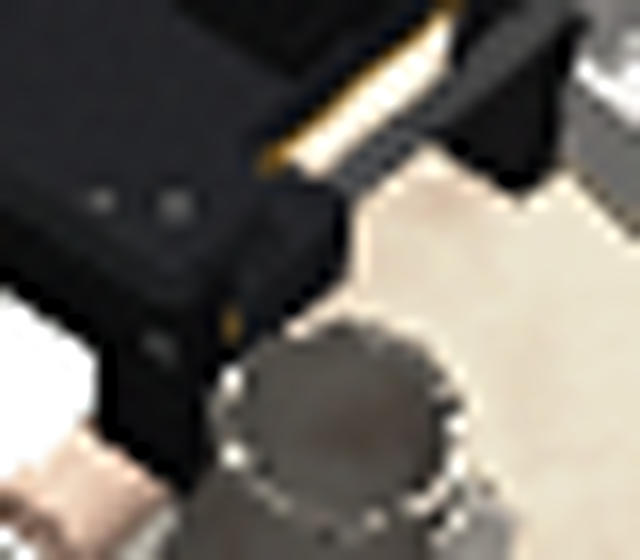

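Emit:
{"name": "apply_moves", "arguments": {
  "deltas": [
    [100,0.0031,0.03,0.0036,0],
    [100,0,0.03,0,0],
    [100,0,0.0067,0,0],
    [100,0,0,0,0],
    [50,0,0,0,0],
    [45,0,0,0,0],
    [45,0,0,0,0],
    [45,0,0,0,0],
    [45,0,0,0,0],
    [45,0,0,0,0]
  ],
  "squeeze": 25
}}

```text
time: 15.45
ee_pos: [0.5764, 0.0391, 0.0294]
tool_rot: [-1.57, -0.001, -1.335]
wrist_force: [0.5, -3.3, 2.8]
finger_gap: 0.0472
```

Emit:
{"name": "apply_moves", "arguments": {
  "deltas": [
    [45,0,0,0,0]
  ]
}}

```text
time: 15.58
ee_pos: [0.5763, 0.0392, 0.0294]
tool_rot: [-1.57, -0.001, -1.335]
wrist_force: [0.0, -4.0, 1.8]
finger_gap: 0.0472
```

```bash
python3 - <<'E'
from h import *
i=grab("scene","s10f");crop(i,320,160,400,230,"s10",8)
go(0.5745,0.040,0.029,-1.336)
E
```

```text
t 15.62 at [0.5764 0.0392 0.0294] yaw -1.3351 need dx -0.0012 dy 0.0004 dz -0.0016 turn 0.0009 F [ 1.3 -3.3  2. ] gap 0.0479
```

View pics/s10.png

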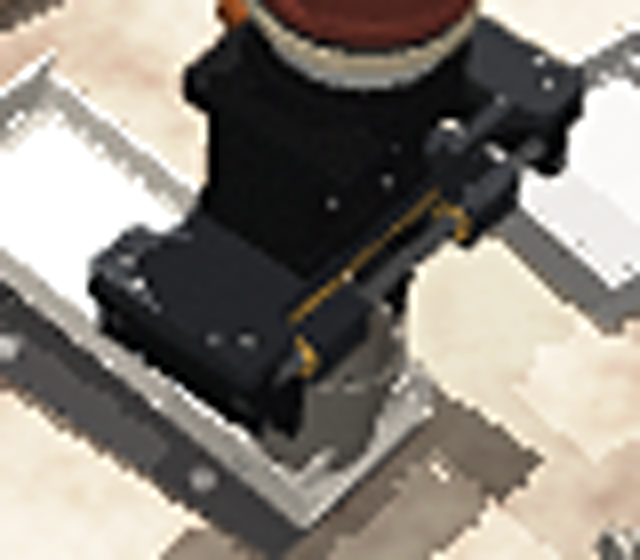

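Emit:
{"name": "apply_moves", "arguments": {
  "deltas": [
    [40,0,-0.01,-0.0015,0],
    [40,0,-0.02,-0.003,0],
    [40,0,-0.03,-0.004,0],
    [40,0,-0.04,0,0],
    [40,0,-0.04,0,0],
    [40,0,-0.02,0,0],
    [40,0,0,0,0]
  ],
  "squeeze": 40
}}

```text
time: 16.5
ee_pos: [0.5684, 0.038, 0.1906]
tool_rot: [-1.568, -0.0, -1.335]
wrist_force: [0.2, 1.1, -1.4]
finger_gap: 0.0471
```

```bash
python3 - <<'E'
from h import *
i=grab("scene","s11f");crop(i,290,120,430,240,"s11",5.5)
go(0.5745,0.040,0.029,-1.336)
E
```

```text
t 16.55 at [0.5673 0.038  0.1886] yaw -1.3348 need dx -0.0003 dy 0.1596 dz 0.0075 turn 0.0012 F [-0.2 -0.3 -1.5] gap 0.0472
```

View pics/s11.png

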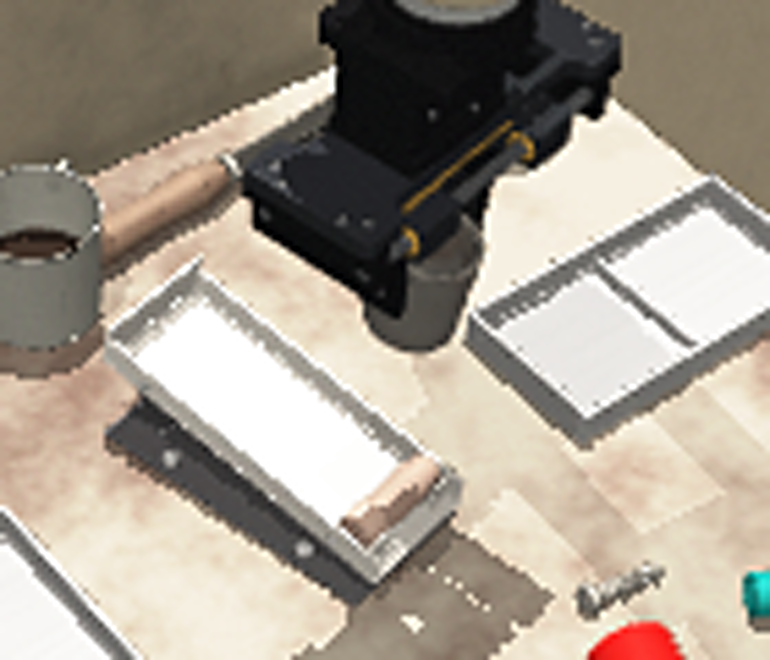

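The pipe is held and the nozzle has rolled down to the stop by itself (s11 at 395,500). Next I carry the pipe to the −y half of the long tray.

Emit:
{"name": "apply_moves", "arguments": {
  "deltas": [
    [40,0.02,0,-0.001,0],
    [40,0.04,0,-0.0015,0],
    [40,0.045,0,-0.002,0],
    [40,0.045,0,-0.002,0],
    [40,0.045,0,-0.002,0],
    [40,0.045,0,-0.002,0],
    [40,0.04,0,-0.0015,0],
    [40,0.0184,0.01,0,0],
    [40,0,0.03,0,0],
    [40,0,0.04,0,0],
    [40,0,0.04,0,0],
    [40,0,0.025,0,0],
    [40,0,0.01,0,0],
    [40,0,0,0,0]
  ]
}}

```text
time: 18.3
ee_pos: [0.6249, -0.2547, 0.0328]
tool_rot: [-1.573, 0.002, -1.335]
wrist_force: [0.2, 0.4, -0.8]
finger_gap: 0.0475
```

```bash
python3 - <<'E'
from h import *
i=grab("scene","s12f");crop(i,340,100,480,220,"s12",5.5)
i=grab("top","t12f");crop(i,390,130,510,250,"t12",5)
go(0.6255,-0.255,0.006,-1.336)
E
```

```text
t 18.4 at [ 0.6265 -0.2556  0.0352] yaw -1.3349 need dx -0.0008 dy 0.0292 dz -0.0008 turn 0.0011 F [ 0.1  0.5 -1.9] gap 0.0474
```

View pics/s12.png

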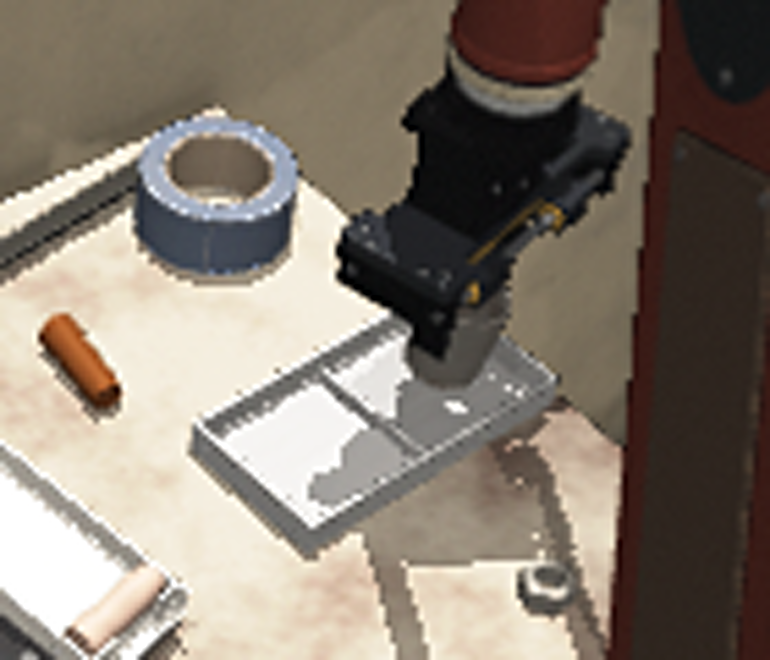

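View pics/t12.png

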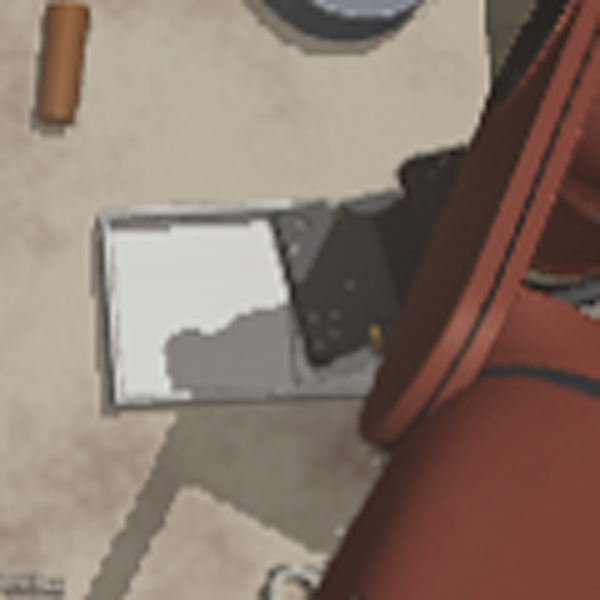

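Emit:
{"name": "apply_moves", "arguments": {
  "deltas": [
    [40,0,0.012,0,0],
    [40,0,0.01,0,0],
    [40,0,0.003,0,0],
    [40,0,0.0,0,0]
  ]
}}

```text
time: 18.9
ee_pos: [0.6256, -0.2552, 0.0089]
tool_rot: [-1.571, 0.0, -1.335]
wrist_force: [-0.2, 0.1, -1.7]
finger_gap: 0.047
```

Emit:
{"name": "apply_moves", "arguments": {
  "deltas": [
    [40,0,0.003,0,0],
    [40,0,0.0,0,0]
  ]
}}

```text
time: 19.15
ee_pos: [0.6267, -0.2554, 0.008]
tool_rot: [-1.569, -0.001, -1.335]
wrist_force: [-1.5, 2.6, 6.5]
finger_gap: 0.0472
```

Emit:
{"name": "apply_moves", "arguments": {
  "deltas": [
    [40,0,0.001,0,0],
    [40,0,0.001,0,0],
    [40,0,0,0,0]
  ],
  "squeeze": 6
}}

```text
time: 19.52
ee_pos: [0.6284, -0.2558, 0.0066]
tool_rot: [-1.566, -0.003, -1.335]
wrist_force: [0.9, 2.6, 5.3]
finger_gap: 0.0481
```

Emit:
{"name": "apply_moves", "arguments": {
  "deltas": [
    [65,0,0,0,0],
    [75,0,0,0,0],
    [75,0,0,0,0],
    [75,0,0,0,0],
    [75,0,-0.02,0,0],
    [90,0,-0.04,0,0],
    [90,0,-0.05,0,0],
    [90,0,-0.05,0,0],
    [90,0,0,0,0]
  ]
}}

```text
time: 20.65
ee_pos: [0.6295, -0.2573, 0.1727]
tool_rot: [-1.561, -0.009, -1.335]
wrist_force: [0.4, -0.1, -0.6]
finger_gap: 0.0782
```

```bash
python3 - <<'E'
from h import *
i=grab("scene","s13f");crop(i,340,100,480,220,"s13",5.5)
go(0.6255,-0.255,0.006,-1.336)
E
```

```text
t 20.7 at [ 0.6278 -0.2564  0.1691] yaw -1.335 need dx -0.0019 dy 0.1631 dz -0.0019 turn 0.001 F [-1.1 -0.1 -0.2] gap 0.0782
```

View pics/s13.png

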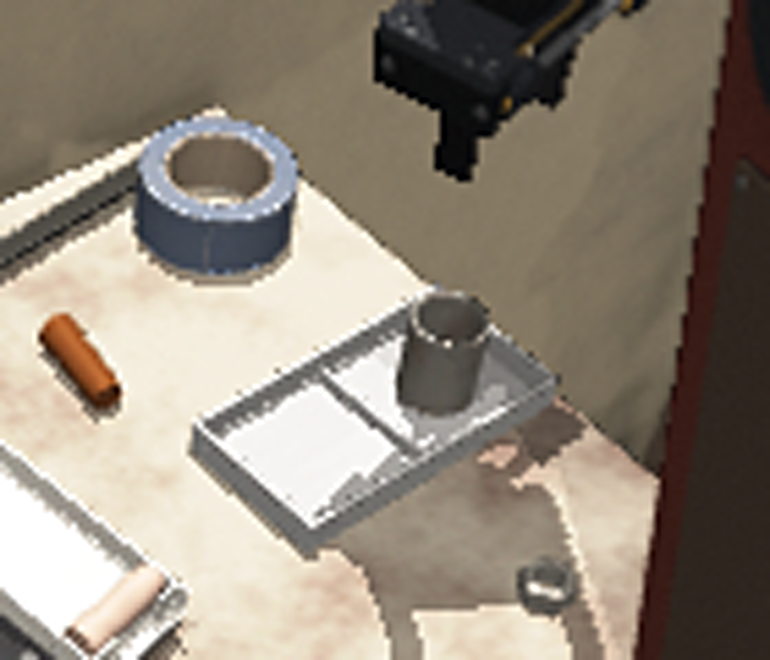

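```bash
python3 - <<'E'
from h import *
t=cv2.imread("pics/top0.png");s=cv2.imread("pics/scene0.png")
a=cv2.resize(t[233:263,430:470],None,fx=14,fy=14,interpolation=cv2.INTER_CUBIC)
b=cv2.resize(s[193:218,423:458],None,fx=16,fy=16,interpolation=cv2.INTER_CUBIC)
h=max(a.shape[0],b.shape[0]);b=cv2.copyMakeBorder(b,0,h-b.shape[0],0,0,cv2.BORDER_CONSTANT);a=cv2.copyMakeBorder(a,0,h-a.shape[0],0,0,cv2.BORDER_CONSTANT)
o=np.hstack([a[:, :]]);cv2.imwrite("pics/nutT.png",a);cv2.imwrite("pics/nutS.png",b)
a=cv2.resize(t[233:258,275:315],None,fx=16,fy=16,interpolation=cv2.INTER_CUBIC);cv2.imwrite("pics/boltT.png",a)
b=cv2.resize(s[255:280,312:352],None,fx=16,fy=16,interpolation=cv2.INTER_CUBIC);cv2.imwrite("pics/boltS.png",b)
E
```

View pics/nutT.png

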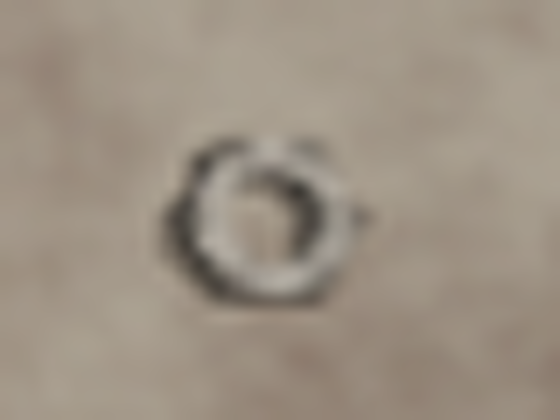

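View pics/nutS.png

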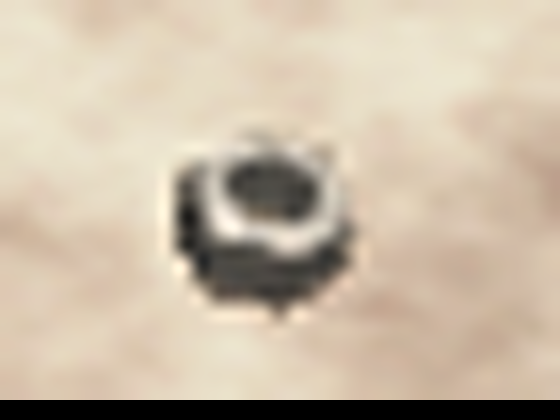

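View pics/boltT.png

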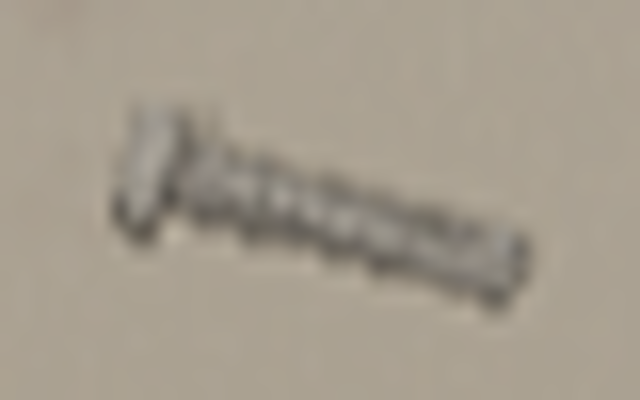

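View pics/boltS.png

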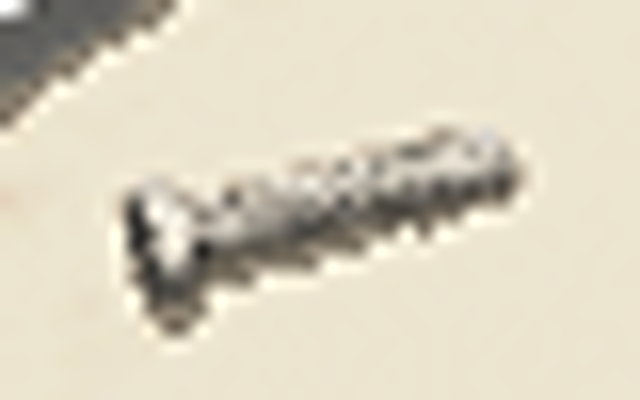

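```bash
python3 - <<'E'
from h import *
T=lambda x,y,k,o:((x+.5)/k-.5+o[0],(y+.5)/k-.5+o[1])
n=plane("top",T(267,221,14,(430,233)),.008);print("nut",n)
print("nut scene",plane("scene",T(262,222,16,(423,193)),.0075))
h=plane("top",T(122,180,16,(275,233)),.008);e=plane("top",T(512,267,16,(275,233)),.008);print("bolt",h,e,(h+e)/2,np.linalg.norm(h-e),"dir yaw of axis",np.arctan2(*(h-e)[[1,0]]))
h=plane("scene",T(145,250,16,(312,255)),.008);e=plane("scene",T(505,180,16,(312,255)),.008);print("boltS",h,e,(h+e)/2,np.linalg.norm(h-e),np.arctan2(*(h-e)[[1,0]]))
go(n[0],n[1],.12,-1.03)
E
```

```text
nut [ 0.46937188 -0.20016686  0.008     ]
nut scene [ 0.46687513 -0.19454507  0.0075    ]
bolt [0.47826048 0.24337938 0.008     ] [0.46413267 0.17794383 0.008     ] [0.47119657 0.2106616  0.008     ] 0.06694331279749949 dir yaw of axis 1.3581561516155511
boltS [0.47977316 0.24426645 0.008     ] [0.45643045 0.18370886 0.008     ] [0.46810181 0.21398765 0.008     ] 0.06490072169508534 1.2028842441307837
t 20.7 at [ 0.6278 -0.2564  0.1691] yaw -1.335 need dx -0.0917 dy 0.0491 dz -0.1409 turn -0.305 F [-1.1 -0.1 -0.2] gap 0.0782
```

Emit:
{"name": "apply_moves", "arguments": {
  "deltas": [
    [100,-0.018,0,-0.028,0],
    [100,-0.0235,0,-0.035,0],
    [100,-0.0235,0,-0.035,0],
    [100,-0.0283,0,-0.0421,0],
    [100,0,0.02,0,-0.15],
    [100,0,0.04,0,-0.155],
    [100,0,0.05,0,0],
    [100,0,0.035,0,0],
    [100,0,0.01,0,0],
    [100,0,0,0,0]
  ]
}}

```text
time: 21.95
ee_pos: [0.4672, -0.1969, 0.0087]
tool_rot: [-1.572, 0.002, -1.03]
wrist_force: [0.1, -0.2, -0.3]
finger_gap: 0.0869
```

```bash
python3 - <<'E'
from h import *
i=grab("scene","s14f");crop(i,390,160,490,240,"s14",7)
go(0.470,-0.198,-0.027,-1.03)
E
```

```text
t 22.0 at [ 0.4682 -0.1976  0.0099] yaw -1.03 need dx 0.0013 dy 0.0369 dz 0.0013 turn -0.0 F [0.  0.1 0.2] gap 0.0871
```

View pics/s14.png

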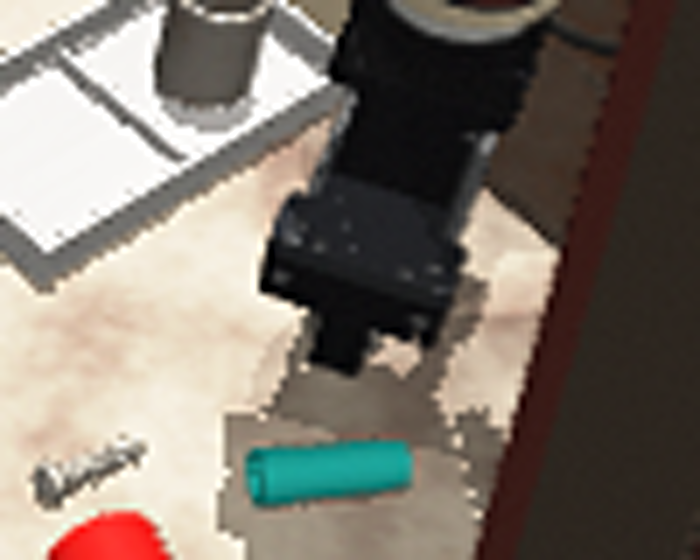

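Emit:
{"name": "apply_moves", "arguments": {
  "deltas": [
    [62,0.0013,0,0.0013,0],
    [62,0,0,0,0],
    [62,0,0,0,0],
    [62,0,0,0,0],
    [62,0,0.02,0,0],
    [62,0,0.013,0,0],
    [62,0,0.002,0,0],
    [62,0,0,0,0]
  ]
}}

```text
time: 23.0
ee_pos: [0.4695, -0.1977, -0.0259]
tool_rot: [-1.571, 0.0, -1.03]
wrist_force: [0.3, -0.7, 0.5]
finger_gap: 0.054
```

```bash
python3 - <<'E'
from h import *
i=grab("scene","s15f");crop(i,390,160,490,240,"s15",7)
go(0.470,-0.198,-0.027,-1.03)
E
```

```text
t 23.05 at [ 0.4698 -0.1979 -0.0255] yaw -1.03 need dx 0.0002 dy 0.0015 dz 0.0001 turn 0.0 F [-0.  -0.1  0.2] gap 0.054
```

View pics/s15.png

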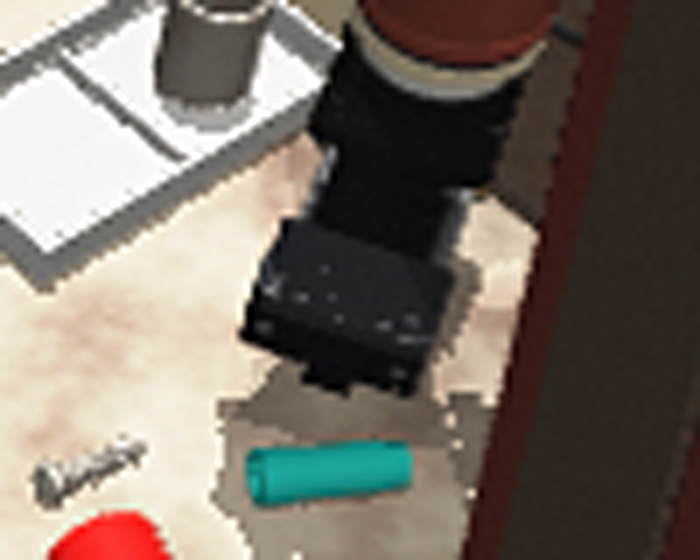

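No contact, tip about 3 mm up. Close on the nut.

Emit:
{"name": "apply_moves", "arguments": {
  "deltas": [
    [30,0,0,0,0],
    [25,0,0,0,0],
    [25,0,0,0,0],
    [25,0,0,0,0],
    [25,0,0,0,0],
    [25,0,0,0,0]
  ],
  "squeeze": 25
}}

```text
time: 23.8
ee_pos: [0.4697, -0.1978, -0.0257]
tool_rot: [-1.571, -0.0, -1.03]
wrist_force: [-0.2, 1.0, 2.5]
finger_gap: 0.0287
```

Emit:
{"name": "apply_moves", "arguments": {
  "deltas": [
    [25,0,-0.01,0,0],
    [25,0,-0.02,0,0],
    [25,0,-0.03,0,-0.15],
    [25,0,-0.04,0,-0.16],
    [25,0,-0.04,0,-0.18],
    [25,0,-0.01,0,-0.18],
    [25,0,0,0,-0.18],
    [25,0,0,0,-0.18],
    [25,0,0,0,0]
  ]
}}

```text
time: 24.92
ee_pos: [0.4694, -0.1977, 0.1245]
tool_rot: [-1.571, -0.0, -0.002]
wrist_force: [-0.8, -0.2, 0.8]
finger_gap: 0.0294
```

```bash
python3 - <<'E'
from h import *
i=grab("scene","s16f");crop(i,380,130,490,230,"s16",6)
go(0.607,0.326,0.05,0)
E
```

```text
t 24.98 at [ 0.4694 -0.1977  0.1244] yaw -0.0038 need dx 0.1356 dy 0.0744 dz 0.5242 turn -0.0038 F [-0.   0.3 -0.2] gap 0.0295
```

View pics/s16.png

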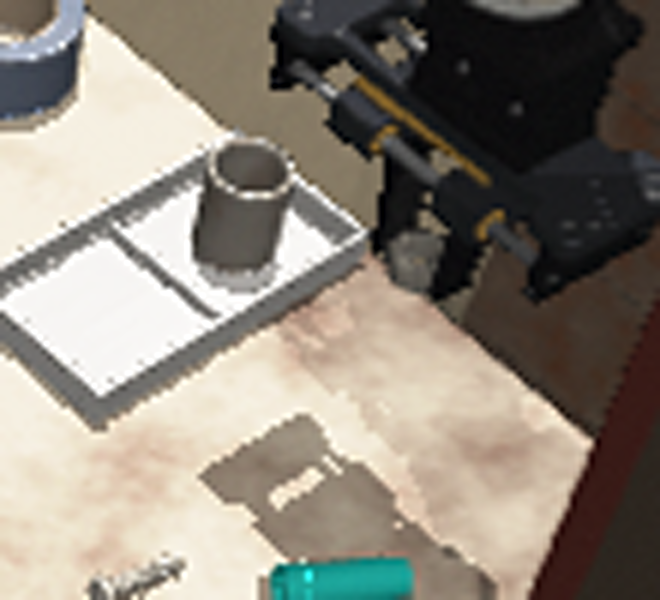

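Emit:
{"name": "apply_moves", "arguments": {
  "deltas": [
    [25,0.006,0,0.025,0],
    [25,0.0125,0,0.048,0],
    [25,0.0125,0,0.048,0],
    [25,0.0125,0,0.048,0],
    [25,0.0125,0,0.048,0],
    [25,0.0125,0,0.048,0],
    [25,0.0125,0,0.048,0],
    [25,0.0125,0,0.048,0],
    [25,0.0125,0,0.048,0],
    [25,0.0125,0,0.048,0],
    [25,0.0125,0,0.045,0],
    [25,0.0045,0.02,0.0222,0],
    [25,0,0.04,0,0],
    [25,0,0.04,0,0],
    [25,0,0.02,0,0],
    [25,0,0,0,0]
  ]
}}

```text
time: 26.98
ee_pos: [0.6036, 0.3258, 0.0023]
tool_rot: [-1.572, 0.004, -0.002]
wrist_force: [-0.4, -0.0, 0.2]
finger_gap: 0.0291
```

```bash
python3 - <<'E'
from h import *
print(plane("scene",(449.2,173),.160))
i=grab("scene","s17f");crop(i,210,180,350,300,"s17",5.5)
go(0.607,0.326,-0.02,0)
E
```

```text
[ 0.46582336 -0.19163309  0.16      ]
t 27.02 at [0.6051 0.3264 0.0044] yaw -0.0013 need dx 0.0019 dy 0.0244 dz -0.0004 turn -0.0013 F [ 0.1  1.2 -0.4] gap 0.029
```

View pics/s17.png

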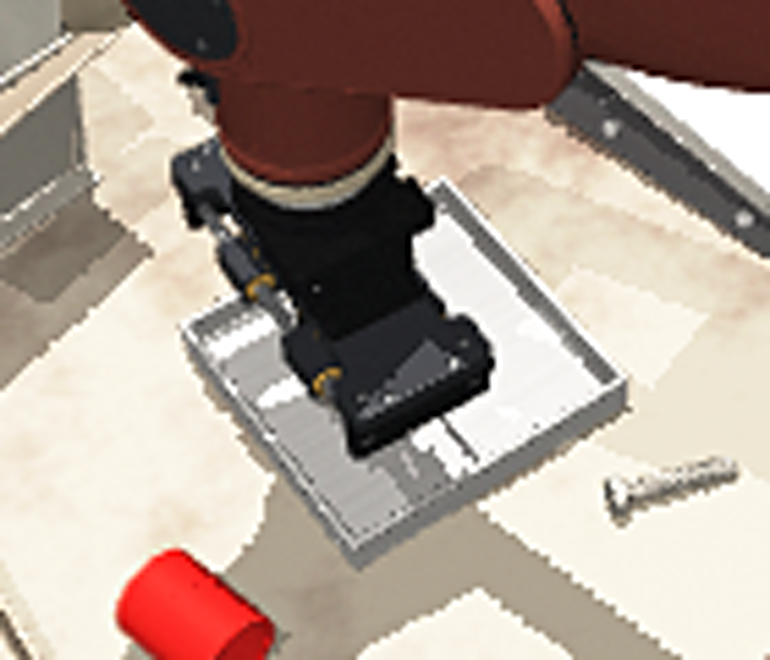

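Emit:
{"name": "apply_moves", "arguments": {
  "deltas": [
    [25,0.0015,0.012,0,0],
    [25,0,0.01,0,0],
    [25,0,0.0025,0,0],
    [25,0,0,0,0]
  ]
}}

```text
time: 27.52
ee_pos: [0.6063, 0.3264, -0.0206]
tool_rot: [-1.571, 0.0, -0.0]
wrist_force: [-0.5, -0.7, 0.2]
finger_gap: 0.0292
```

Emit:
{"name": "apply_moves", "arguments": {
  "deltas": [
    [25,0,0.002,0,0],
    [25,0,0,0,0]
  ]
}}

```text
time: 27.78
ee_pos: [0.6066, 0.3265, -0.0222]
tool_rot: [-1.571, -0.0, -0.0]
wrist_force: [0.5, 0.4, -0.2]
finger_gap: 0.0294
```

Emit:
{"name": "apply_moves", "arguments": {
  "deltas": [
    [25,0,0.002,0,0],
    [25,0,0,0,0]
  ]
}}

```text
time: 28.02
ee_pos: [0.6069, 0.3266, -0.0227]
tool_rot: [-1.571, -0.0, 0.0]
wrist_force: [-3.7, -2.2, 9.2]
finger_gap: 0.0295
```

Emit:
{"name": "apply_moves", "arguments": {
  "deltas": [
    [45,0,-0.001,0,0],
    [60,0,0,0,0],
    [60,0,0,0,0],
    [60,0,0,0,0],
    [60,0,-0.02,0,0],
    [60,0,-0.04,0,0],
    [80,0,-0.05,0,0],
    [80,0,-0.05,0,0],
    [80,0,0,-0.04,0],
    [80,0,0,-0.05,0],
    [80,0,0,-0.05,0],
    [80,0,0,-0.05,0],
    [80,0,0,0,0]
  ]
}}

```text
time: 29.65
ee_pos: [0.6072, 0.1331, 0.1384]
tool_rot: [-1.571, -0.002, -0.004]
wrist_force: [-0.6, 0.3, -0.8]
finger_gap: 0.0698
```

```bash
python3 - <<'E'
from h import *
i=grab("scene","s18f");crop(i,230,140,390,280,"s18",4.8)
i=grab("top","t18f");crop(i,325,130,385,230,"t18",6)
go(0.607,0.326,-0.02,0)
E
```

```text
t 29.75 at [0.6071 0.1363 0.1381] yaw -0.0014 need dx -0.0003 dy 0.1581 dz 0.1897 turn -0.0014 F [ 0.4  0.4 -0.1] gap 0.0695
```

View pics/s18.png

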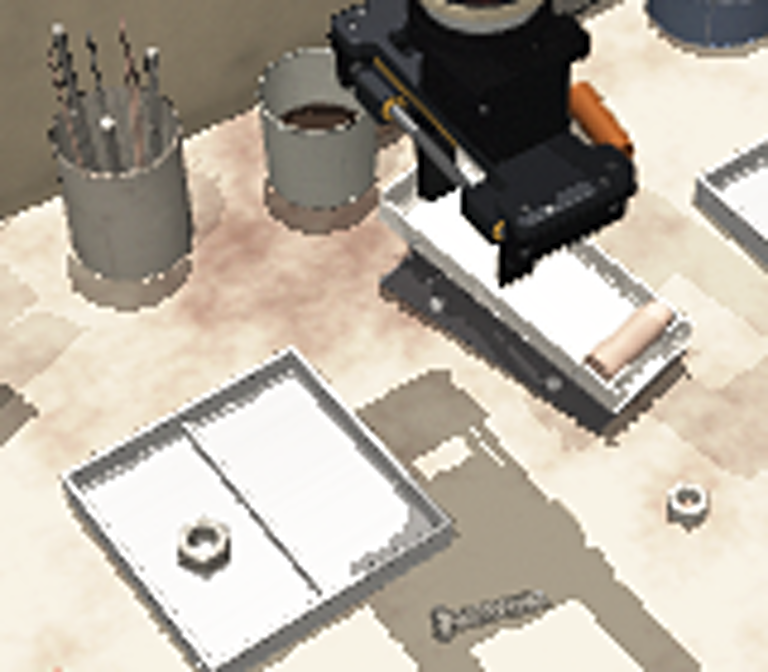

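View pics/t18f.png

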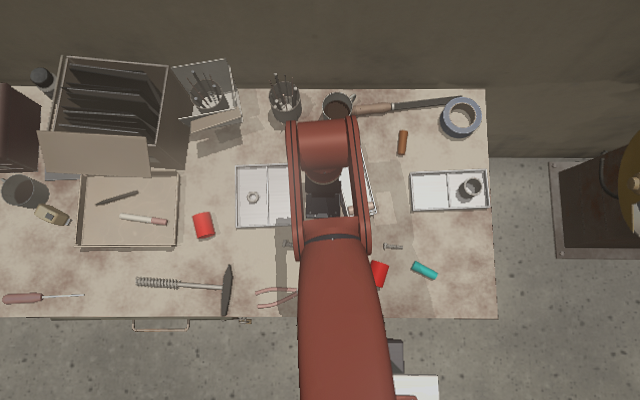

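Emit:
{"name": "apply_moves", "arguments": {
  "deltas": [
    [40,-0.03,0,0.016,0],
    [40,-0.04,0,0.022,0],
    [40,-0.04,0,0.022,0],
    [40,-0.0246,0.02,0.0132,0],
    [40,0,0.04,0,0.12],
    [40,0,0.04,0,0.12],
    [40,0,0.03,0,0],
    [40,0,0,0,0]
  ]
}}

```text
time: 30.75
ee_pos: [0.4693, 0.2103, 0.0047]
tool_rot: [-1.573, 0.005, -0.238]
wrist_force: [-0.2, 0.4, 0.8]
finger_gap: 0.0352
```

```bash
python3 - <<'E'
from h import *
i=grab("scene","s19f");crop(i,290,210,390,300,"s19",7)
i=grab("top","t19f");crop(i,325,130,385,230,"t19",6)
go(0.4725,0.2095,-0.026,-.24)
E
```

```text
t 30.85 at [0.4724 0.2107 0.0077] yaw -0.2386 need dx 0.0004 dy 0.0337 dz -0.0012 turn 0.0014 F [-0.4  0.2  1.2] gap 0.0348
```

View pics/s19.png

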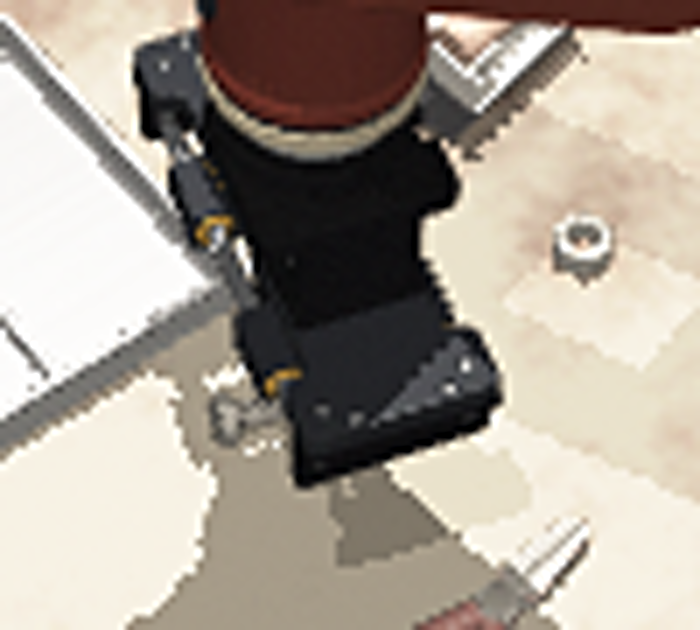

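View pics/t19.png

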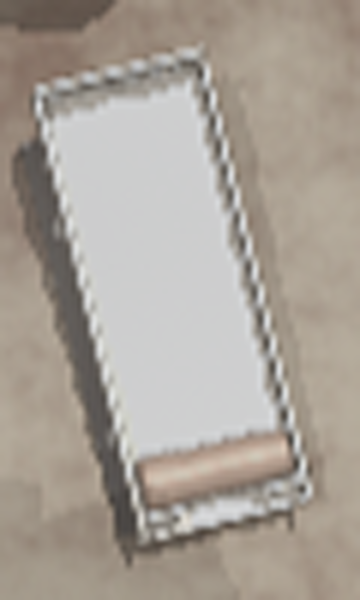

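Emit:
{"name": "apply_moves", "arguments": {
  "deltas": [
    [40,0.0004,0.015,-0.0012,0],
    [40,0,0.014,0,0],
    [40,0,0.003,0,0],
    [40,0,0,0,0]
  ]
}}

```text
time: 31.35
ee_pos: [0.4717, 0.2083, -0.0258]
tool_rot: [-1.571, 0.001, -0.24]
wrist_force: [-0.5, 0.1, 0.3]
finger_gap: 0.0348
```

Emit:
{"name": "apply_moves", "arguments": {
  "deltas": [
    [10,0,0,0,0],
    [8,0,0,0,0],
    [8,0,0,0,0],
    [8,0,0,0,0],
    [8,0,0,0,0]
  ],
  "squeeze": 25
}}

```text
time: 31.98
ee_pos: [0.4723, 0.2085, -0.0252]
tool_rot: [-1.571, -0.0, -0.24]
wrist_force: [0.1, -0.2, 1.0]
finger_gap: 0.0104
```

Emit:
{"name": "apply_moves", "arguments": {
  "deltas": [
    [5,0,0,0,0],
    [5,0,0,0,0]
  ]
}}

```text
time: 32.22
ee_pos: [0.4722, 0.2085, -0.0252]
tool_rot: [-1.571, -0.0, -0.24]
wrist_force: [-0.0, -0.1, 1.6]
finger_gap: 0.0108
```

Emit:
{"name": "apply_moves", "arguments": {
  "deltas": [
    [5,0,-0.01,0,0],
    [5,0,-0.025,0,0],
    [5,0,-0.04,0,0],
    [5,0,-0.04,0,-0.14],
    [5,0,-0.035,0,-0.15],
    [5,0,0,0,0]
  ]
}}

```text
time: 32.98
ee_pos: [0.4745, 0.2091, 0.1285]
tool_rot: [-1.569, -0.007, 0.05]
wrist_force: [-0.2, 0.0, -2.5]
finger_gap: 0.0111
```

```bash
python3 - <<'E'
from h import *
i=grab("scene","s20f");crop(i,280,190,380,280,"s20",7)
go(0.625,-0.155,0.03,.05)
T=lambda x,y:((x+.5)/6-.5+325,(y+.5)/6-.5+130)
for z in(.036,.038,.04):
  a=plane("top",T(140,482),z);b=plane("top",T(291,452),z);print("nozzle",z,a,b,(a+b)/2,np.linalg.norm(a-b),np.arctan2(*(a-b)[[1,0]]))
i=cv2.imread("pics/s18f.png");crop(i,340,190,390,235,"s18z",14)
E
```

```text
t 33.02 at [0.4729 0.2087 0.1261] yaw 0.0485 need dx 0.1343 dy 0.0961 dz -0.3706 turn -0.0015 F [ 0.   0.1 -0.9] gap 0.0112
nozzle 0.036 [0.56659794 0.0683966  0.036     ] [0.5804586  0.00154188 0.036     ] [0.57352827 0.03496924 0.036     ] 0.06827642862278747 1.7752251805260721
nozzle 0.038 [0.56627932 0.06848843 0.038     ] [0.58011869 0.00173638 0.038     ] [0.573199  0.0351124 0.038    ] 0.06817157662098232 1.7752251805260728
nozzle 0.04 [0.56596069 0.06858026 0.04      ] [0.57977877 0.00193088 0.04      ] [0.57286973 0.03525557 0.04      ] 0.06806672461917718 1.7752251805260735
```

View pics/s20.png

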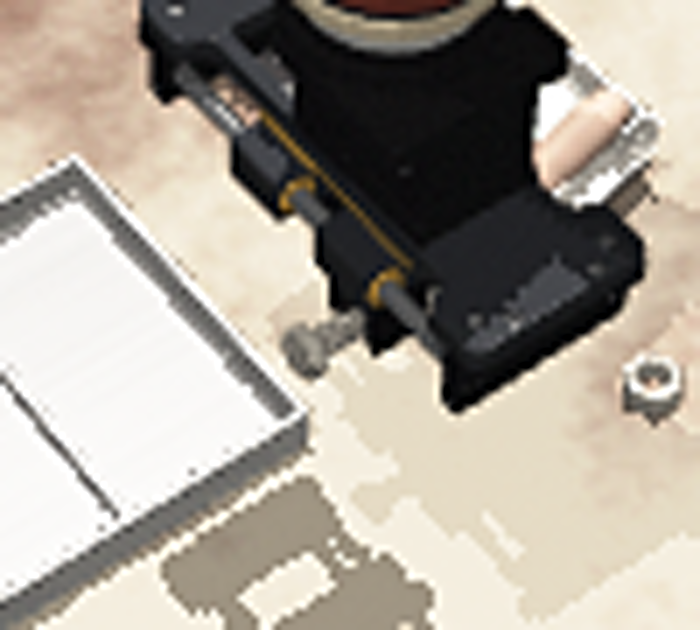

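View pics/s18z.png

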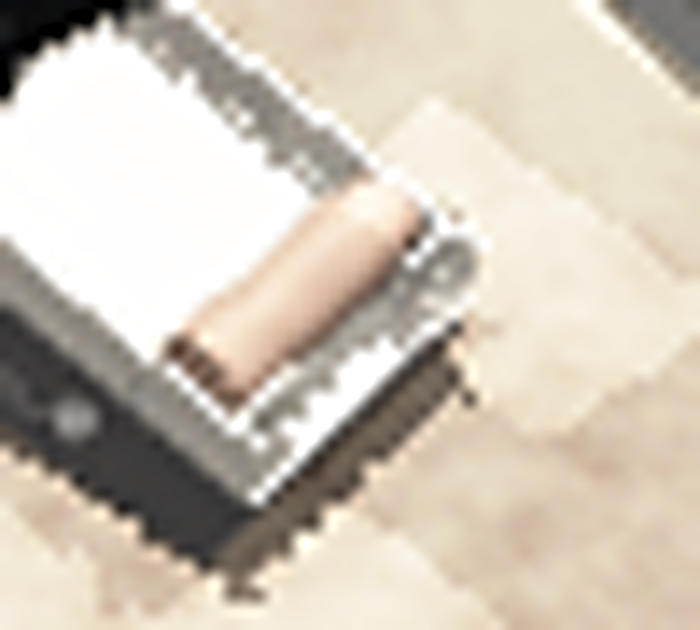

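Emit:
{"name": "apply_moves", "arguments": {
  "deltas": [
    [5,0.009,0,-0.025,0],
    [5,0.0157,0,-0.0432,0],
    [5,0.0157,0,-0.0432,0],
    [5,0.0157,0,-0.0432,0],
    [5,0.0157,0,-0.0432,0],
    [5,0.0157,0,-0.0432,0],
    [5,0.0157,0,-0.0432,0],
    [5,0.0157,0,-0.0432,0],
    [5,0.0154,0.01,-0.0432,0],
    [5,0,0.03,0,0],
    [5,0,0.035,0,0],
    [5,0,0.02,0,0],
    [5,0,0,0,0]
  ]
}}

```text
time: 34.65
ee_pos: [0.6222, -0.154, 0.0264]
tool_rot: [-1.568, 0.006, 0.049]
wrist_force: [-0.3, 0.9, -1.2]
finger_gap: 0.0111
```

```bash
python3 - <<'E'
from h import *
i=grab("scene","s21f");crop(i,350,120,470,220,"s21",6.5)
i=grab("top","t21f");crop(i,390,140,510,240,"t21",6)
go(0.625,-0.155,-.02,.05)
E
```

```text
t 34.75 at [ 0.6251 -0.1549  0.0301] yaw 0.0498 need dx -0.0001 dy 0.0501 dz -0.0001 turn -0.0002 F [ 0.4 -0.4 -0.1] gap 0.0112
```

View pics/s21.png

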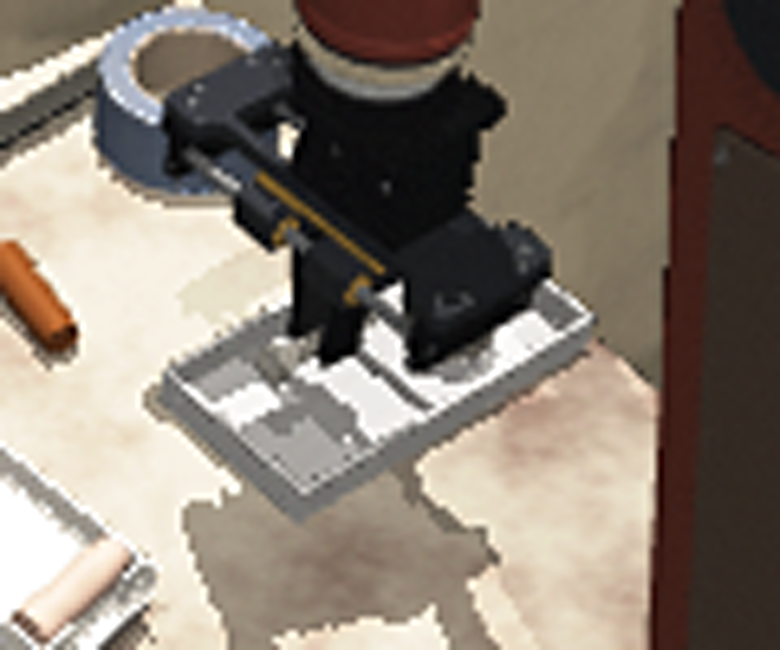

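View pics/t21.png

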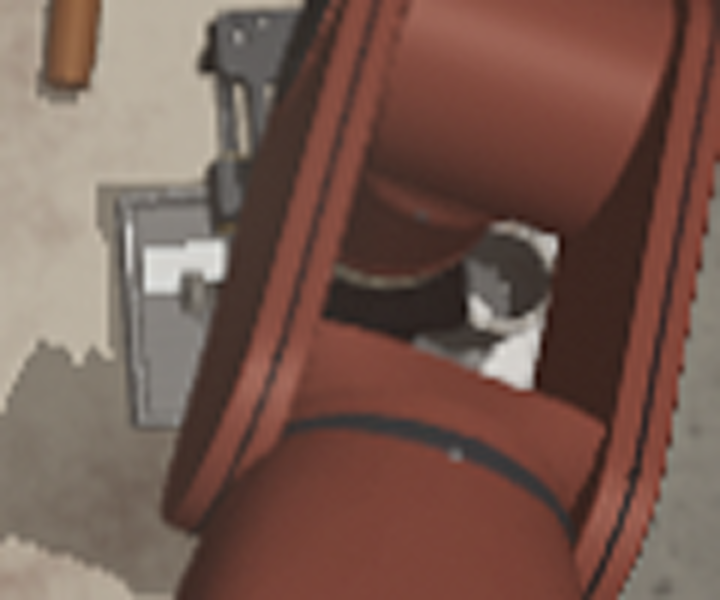

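Emit:
{"name": "apply_moves", "arguments": {
  "deltas": [
    [5,0,0.02,0,0],
    [5,0,0.02,0,0],
    [5,0,0.0085,0,0],
    [5,0,0,0,0]
  ]
}}

```text
time: 35.25
ee_pos: [0.6236, -0.1546, -0.0204]
tool_rot: [-1.57, 0.002, 0.05]
wrist_force: [-0.3, -0.3, -1.2]
finger_gap: 0.0111
```

Emit:
{"name": "apply_moves", "arguments": {
  "deltas": [
    [5,0,0.002,0,0],
    [5,0,0,0,0]
  ]
}}

```text
time: 35.5
ee_pos: [0.6251, -0.1552, -0.0204]
tool_rot: [-1.571, -0.001, 0.05]
wrist_force: [0.4, 0.1, -0.8]
finger_gap: 0.0111
```

Emit:
{"name": "apply_moves", "arguments": {
  "deltas": [
    [5,0,0.002,0,0],
    [5,0,0,0,0]
  ]
}}

```text
time: 35.75
ee_pos: [0.6253, -0.1553, -0.0222]
tool_rot: [-1.571, -0.001, 0.05]
wrist_force: [-1.1, -0.6, 1.0]
finger_gap: 0.0111
```

Emit:
{"name": "apply_moves", "arguments": {
  "deltas": [
    [25,0,0.001,0,0],
    [45,0,0,0,0],
    [45,0,0,0,0],
    [45,0,0,0,0],
    [45,0,-0.02,0,0],
    [45,0,-0.04,0,0],
    [45,0,-0.05,0,0],
    [45,0,-0.05,0,0],
    [45,0,0,0,0]
  ]
}}

```text
time: 36.88
ee_pos: [0.6288, -0.1565, 0.1443]
tool_rot: [-1.576, -0.011, 0.05]
wrist_force: [0.6, 0.4, -0.4]
finger_gap: 0.0391
```

```bash
python3 - <<'E'
from h import *
i=grab("scene","s22f");crop(i,350,120,470,220,"s22",6.5)
go(0.573,0.035,.08,.204)
E
```

```text
t 36.92 at [ 0.627  -0.1558  0.1408] yaw 0.0501 need dx -0.0443 dy 0.0608 dz 0.1933 turn -0.1539 F [-0.4 -0.7  0.4] gap 0.0391
```

View pics/s22.png

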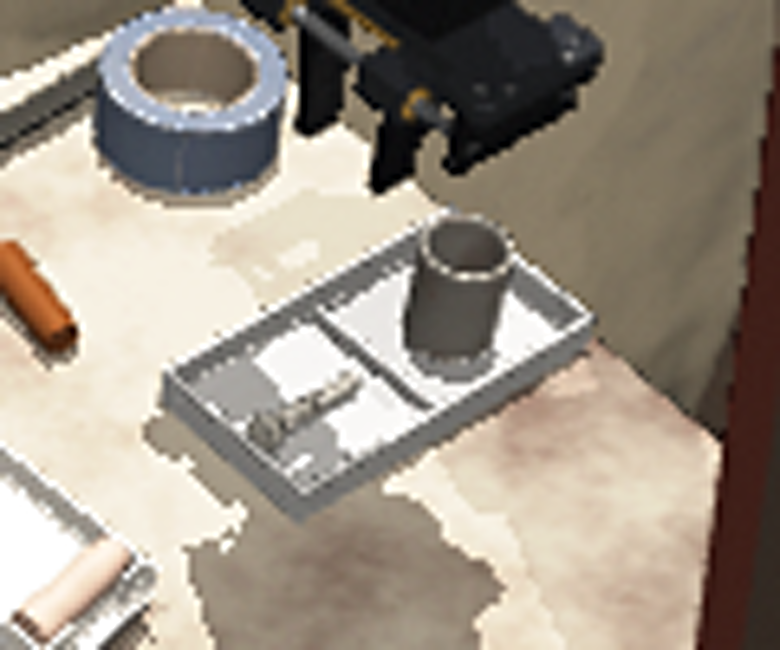

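```bash
python3 - <<'E'
from h import *
i=cv2.imread("pics/s22f.png");crop(i,388,125,428,155,"s22z",18)
p=np.array([.6275,-.156,.1415+.029]);w=.05;g=.0199
ux=np.array([np.cos(w),np.sin(w),0]);uz=np.array([-ux[1],ux[0],0])
for a in(g,g+.008,-g,-g-.008):
  for b in(.0095,-.0095):
   print(a,b,((proj("scene",p+a*ux+b*uz)-[388,125])*18).round())
print([((proj("scene",p+q)-proj("scene",p))*18).round(1) for q in (ux*.01,uz*.01,np.array([0,0,.01]))])
E
```

```text
0.0199 0.0095 [158. 289.]
0.0199 -0.0095 [240. 245.]
0.0279 0.0095 [126. 263.]
0.0279 -0.0095 [208. 219.]
-0.0199 0.0095 [322. 418.]
-0.0199 -0.0095 [404. 372.]
-0.0279 0.0095 [355. 444.]
-0.0279 -0.0095 [438. 398.]
[array([-41. , -32.1]), array([-43.5,  23.8]), array([  8.5, -45. ])]
```

View pics/s22z.png

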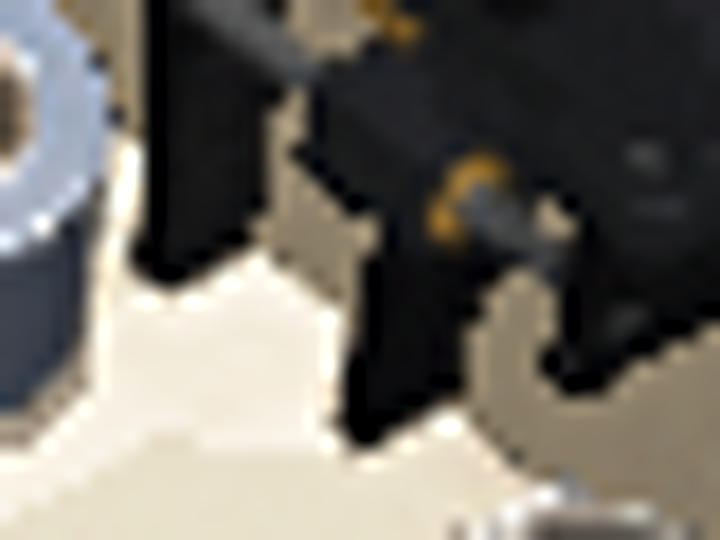

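Emit:
{"name": "apply_moves", "arguments": {
  "deltas": [
    [42,-0.007,0,0.03,0],
    [42,-0.01,0,0.045,0],
    [42,-0.01,0,0.045,0],
    [42,-0.01,0,0.045,0],
    [42,-0.0057,0,0.0304,0],
    [42,0,0.02,0,-0.085],
    [42,0,0.03,0,-0.085],
    [42,0,0.02,0,0],
    [42,0,0,0,0],
    [42,0,0,0,0]
  ]
}}

```text
time: 38.17
ee_pos: [0.5728, 0.0378, 0.0668]
tool_rot: [-1.571, -0.001, 0.219]
wrist_force: [0.1, -0.2, 0.9]
finger_gap: 0.0368
```

```bash
python3 - <<'E'
from h import *
T=lambda x,y:((x+.5)/14-.5+340,(y+.5)/14-.5+190)
for z in(.038,):
  a=plane("scene",T(205,370),z);b=plane("scene",T(410,215),z);print("nozzle scene",a,b,(a+b)/2,np.linalg.norm(a-b),np.arctan2(*(a-b)[[1,0]]))
i=grab("scene","s23f");crop(i,320,140,400,220,"s23",7.5)
go(0.5746,0.0372,.006,.22)
p=robot.state()["ee_pos"]+np.array([-.0016,-.0022,.029]);w=robot.state()["tool_rot"][2];g=robot.state()["finger_gap"]/2
ux=np.array([np.cos(w),np.sin(w),0]);uz=np.array([-ux[1],ux[0],0])
for a in(g,g+.008,-g,-g-.008):
  for b in(.0095,-.0095):
   print(a,b,((proj("scene",p+a*ux+b*uz)-[320,140])*7.5).round())
E
```

```text
nozzle scene [0.56544531 0.06643326 0.038     ] [0.57549046 0.00334195 0.038     ] [0.57046789 0.03488761 0.038     ] 0.0638859755972759 1.7286870226275084
t 38.23 at [0.5732 0.0378 0.0673] yaw 0.2191 need dx 0.0012 dy 0.0613 dz -0.0009 turn -0.0009 F [ 0.6 -0.4 -0.2] gap 0.0365
0.01825398402520979 0.0095 [268. 420.]
0.01825398402520979 -0.0095 [299. 394.]
0.02625398402520979 0.0095 [252. 410.]
0.02625398402520979 -0.0095 [284. 384.]
-0.01825398402520979 0.0095 [339. 469.]
-0.01825398402520979 -0.0095 [371. 443.]
-0.02625398402520979 0.0095 [355. 480.]
-0.02625398402520979 -0.0095 [386. 453.]
```

View pics/s23.png

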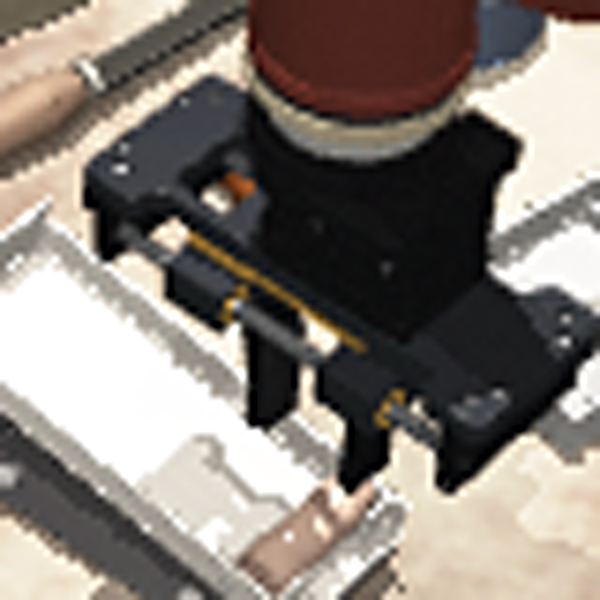

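Emit:
{"name": "apply_moves", "arguments": {
  "deltas": [
    [42,0.0004,0.025,-0.0006,0],
    [42,0,0.02,0,0],
    [42,0,0.008,0,0],
    [42,0,0,0,0]
  ]
}}

```text
time: 38.72
ee_pos: [0.5723, 0.0375, 0.0126]
tool_rot: [-1.57, 0.001, 0.22]
wrist_force: [0.4, -0.1, -0.8]
finger_gap: 0.0363
```

Emit:
{"name": "apply_moves", "arguments": {
  "deltas": [
    [42,0,0.003,0,0],
    [42,0,0,0,0]
  ]
}}

```text
time: 38.98
ee_pos: [0.5732, 0.0375, 0.0106]
tool_rot: [-1.571, -0.001, 0.22]
wrist_force: [0.6, 0.6, 0.2]
finger_gap: 0.0366
```

```bash
python3 - <<'E'
from h import *
i=grab("scene","s24f");crop(i,320,150,400,220,"s24",8)
go(0.5736,0.0372,.008,.22)
E
```

```text
t 39.02 at [0.5732 0.0375 0.0106] yaw 0.22 need dx 0.0003 dy 0.0026 dz -0.0004 turn 0.0 F [ 1.   0.9 -0.3] gap 0.0365
```

View pics/s24.png

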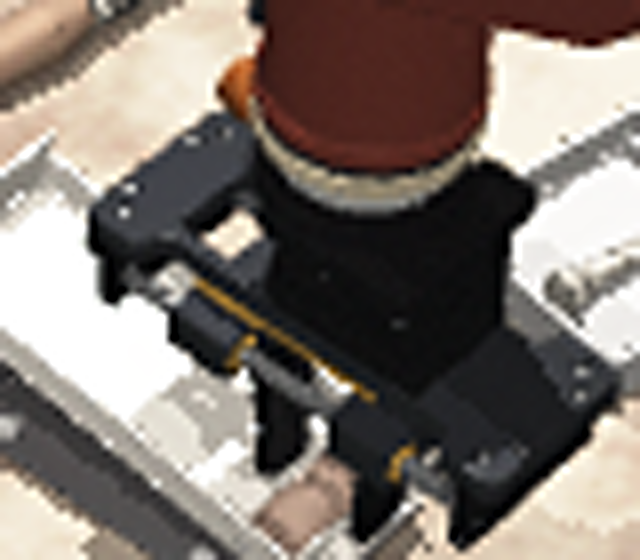

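Emit:
{"name": "apply_moves", "arguments": {
  "deltas": [
    [42,0,0.003,0,0],
    [42,0,0,0,0]
  ]
}}

```text
time: 39.28
ee_pos: [0.5726, 0.0375, 0.0069]
tool_rot: [-1.571, 0.0, 0.22]
wrist_force: [-0.2, 0.4, -0.3]
finger_gap: 0.0364
```

Emit:
{"name": "apply_moves", "arguments": {
  "deltas": [
    [25,0,0,0,0],
    [20,0,0,0,0],
    [20,0,0,0,0],
    [20,0,0,0,0],
    [20,0,0,0,0]
  ],
  "squeeze": 20
}}

```text
time: 39.9
ee_pos: [0.5737, 0.0376, 0.0075]
tool_rot: [-1.571, -0.002, 0.22]
wrist_force: [5.3, 1.6, -0.5]
finger_gap: 0.0243
```

Emit:
{"name": "apply_moves", "arguments": {
  "deltas": [
    [20,0,0,0,0],
    [20,0,-0.008,0,0],
    [20,0,-0.02,0,0],
    [20,0,-0.03,0,0],
    [20,0,-0.04,0,0],
    [20,0,-0.02,0,0],
    [20,0,0,0,0]
  ]
}}

```text
time: 40.78
ee_pos: [0.5737, 0.0373, 0.1271]
tool_rot: [-1.572, -0.003, 0.22]
wrist_force: [0.8, 0.7, -1.8]
finger_gap: 0.0246
```

```bash
python3 - <<'E'
from h import *
i=grab("scene","s25f");crop(i,310,130,410,220,"s25",7)
go(0.611,0.248,.06,0.03)
E
```

```text
t 40.83 at [0.5726 0.0375 0.1252] yaw 0.2199 need dx 0.0835 dy 0.0652 dz 0.1971 turn 0.1899 F [ 0.3  0.2 -1.2] gap 0.0243
```

View pics/s25.png

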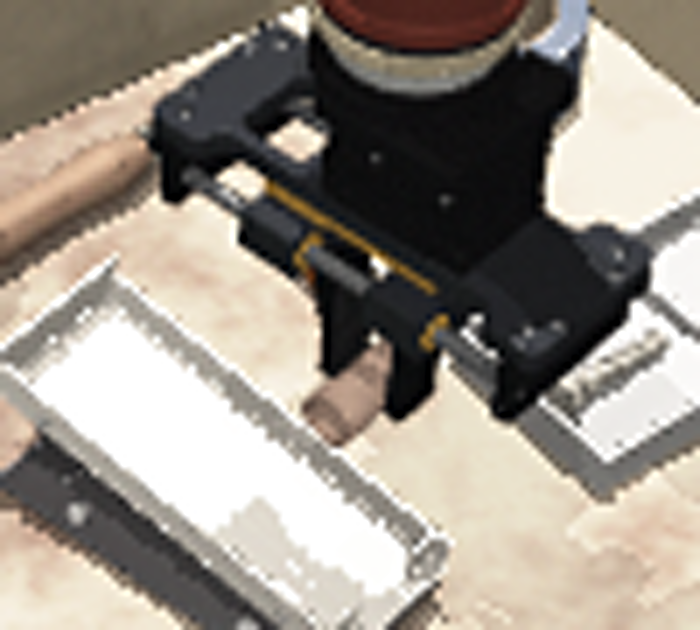

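Emit:
{"name": "apply_moves", "arguments": {
  "deltas": [
    [20,0,0,0,-0.1],
    [20,0,0,0,-0.16],
    [20,0,0,0,-0.16],
    [20,0,0,0,-0.16],
    [20,0,0,0,-0.16],
    [20,0,0,0,-0.16],
    [20,0,0,0,-0.16],
    [20,0,0,0,-0.16],
    [20,0,0,0,-0.16],
    [20,0,0,0,0],
    [20,0.025,0,-0.005,0],
    [20,0.04,0,-0.009,0],
    [20,0.04,0,-0.009,0],
    [20,0.04,0,-0.009,0],
    [20,0.04,0,-0.009,0],
    [20,0.0243,0,-0.0041,0],
    [20,0,0.02,0,0],
    [20,0,0.03,0,0],
    [20,0,0.02,0,0],
    [20,0,0,0,0]
  ]
}}

```text
time: 43.32
ee_pos: [0.6095, 0.2464, 0.0518]
tool_rot: [-1.565, 0.002, 1.599]
wrist_force: [0.1, 0.3, -0.1]
finger_gap: 0.0244
```

```bash
python3 - <<'E'
from h import *
i=grab("scene","s26f");crop(i,220,170,350,290,"s26",6)
i=grab("top","t26f");crop(i,220,140,340,250,"t26",6)
go(0.6116,0.248,.0,1.6)
E
```

```text
t 43.42 at [0.6121 0.2474 0.0554] yaw 1.599 need dx 0.0006 dy 0.0554 dz 0.0004 turn -0.001 F [-0.2 -0.7  0.3] gap 0.0243
```

View pics/s26.png

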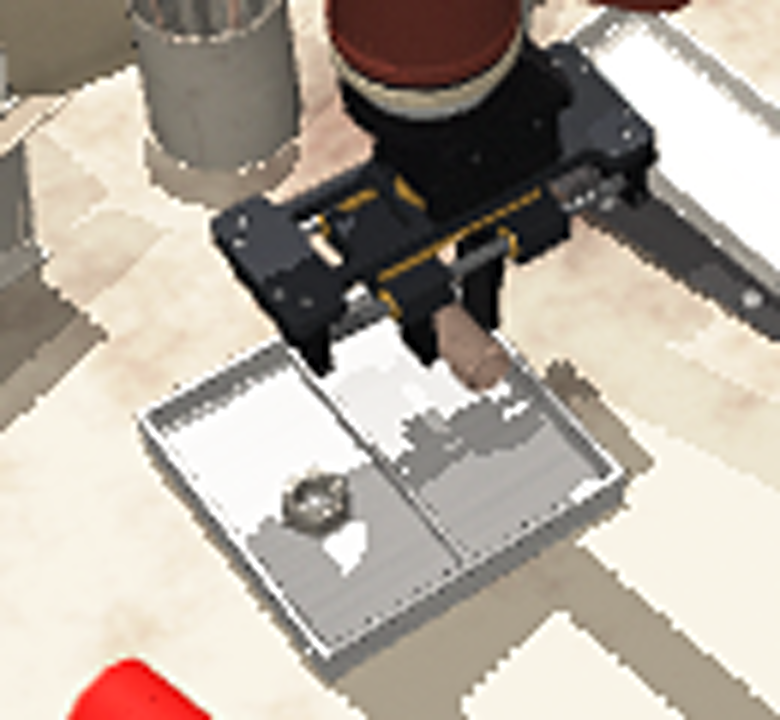

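View pics/t26.png

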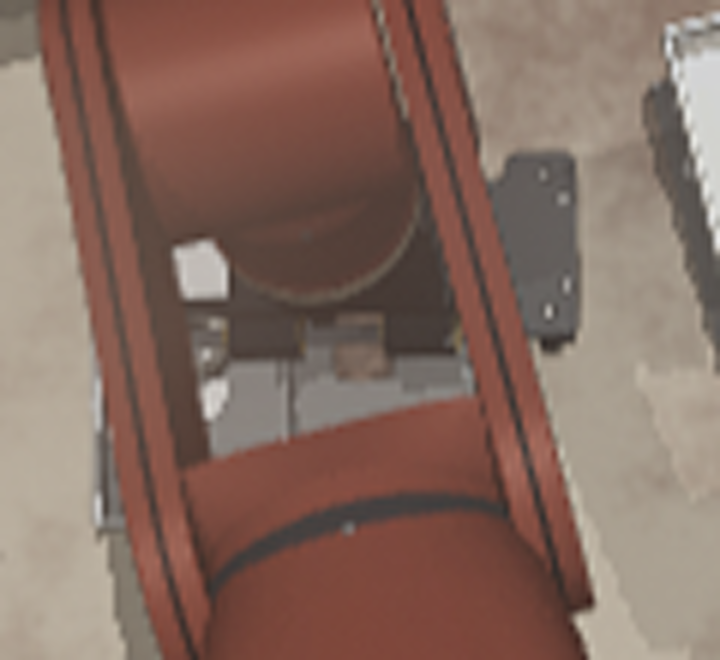

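Emit:
{"name": "apply_moves", "arguments": {
  "deltas": [
    [20,0,0.025,0,0],
    [20,0,0.025,0,0],
    [20,0,0.014,0,0],
    [20,0,0.003,0,0],
    [20,0,0,0,0]
  ]
}}

```text
time: 44.05
ee_pos: [0.6125, 0.2482, -0.0109]
tool_rot: [-1.572, -0.0, 1.6]
wrist_force: [0.6, 0.5, 0.3]
finger_gap: 0.0243
```

Emit:
{"name": "apply_moves", "arguments": {
  "deltas": [
    [20,0,0.003,0,0],
    [20,0,0,0,0]
  ]
}}

```text
time: 44.3
ee_pos: [0.612, 0.2482, -0.0144]
tool_rot: [-1.571, -0.0, 1.6]
wrist_force: [-0.3, -0.4, -1.0]
finger_gap: 0.0243
```

Emit:
{"name": "apply_moves", "arguments": {
  "deltas": [
    [20,0,0.002,0,0],
    [20,0,0,0,0]
  ]
}}

```text
time: 44.55
ee_pos: [0.6119, 0.2481, -0.0167]
tool_rot: [-1.571, -0.0, 1.6]
wrist_force: [-0.3, 0.3, 0.1]
finger_gap: 0.0244
```

Emit:
{"name": "apply_moves", "arguments": {
  "deltas": [
    [20,0,0.002,0,0],
    [20,0,0,0,0]
  ]
}}

```text
time: 44.8
ee_pos: [0.612, 0.2481, -0.0169]
tool_rot: [-1.571, 0.0, 1.6]
wrist_force: [-5.6, -2.0, 11.5]
finger_gap: 0.0243
```

Contact with the floor. Let go gently and lift.

Emit:
{"name": "apply_moves", "arguments": {
  "deltas": [
    [20,0,-0.001,0,0],
    [32,0,0,0,0],
    [38,0,0,0,0],
    [42,0,0,0,0],
    [42,0,0,0,0],
    [42,0,-0.02,0,0],
    [42,0,-0.04,0,0],
    [42,0,-0.05,0,0],
    [42,0,-0.05,0,0],
    [42,-0.04,0,0,0],
    [42,-0.06,0,0,0],
    [42,-0.06,0,0,0],
    [42,-0.06,0,0,0],
    [42,-0.04,0,0,0],
    [42,0,0,0,0],
    [42,0,0,0,0]
  ],
  "squeeze": 5
}}

```text
time: 46.8
ee_pos: [0.6197, -0.0115, 0.1433]
tool_rot: [-1.572, -0.0, 1.6]
wrist_force: [-0.1, 0.4, -0.0]
finger_gap: 0.0364
```

```bash
python3 - <<'E'
from h import *
i=grab("scene","s27f");crop(i,230,120,450,290,"s27",3.5)
i=grab("top","t27f");crop(i,220,140,340,250,"t27",6)
go(0.6116,0.248,.0,1.6)
E
```

```text
t 46.9 at [ 0.6195 -0.0106  0.1428] yaw 1.6013 need dx 0.2587 dy 0.1428 dz 0.0000 turn 0.0013 F [-1.3  0.8  1. ] gap 0.0365
```

View pics/s27.png

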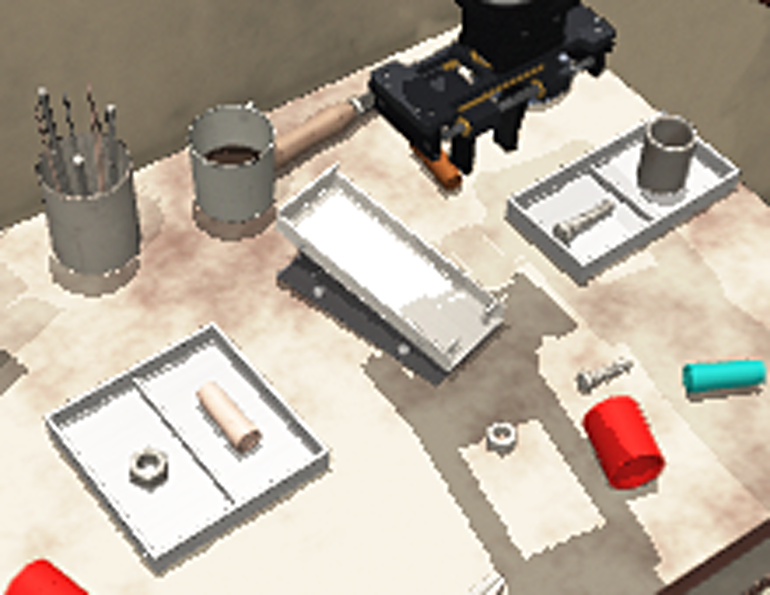

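View pics/t27.png

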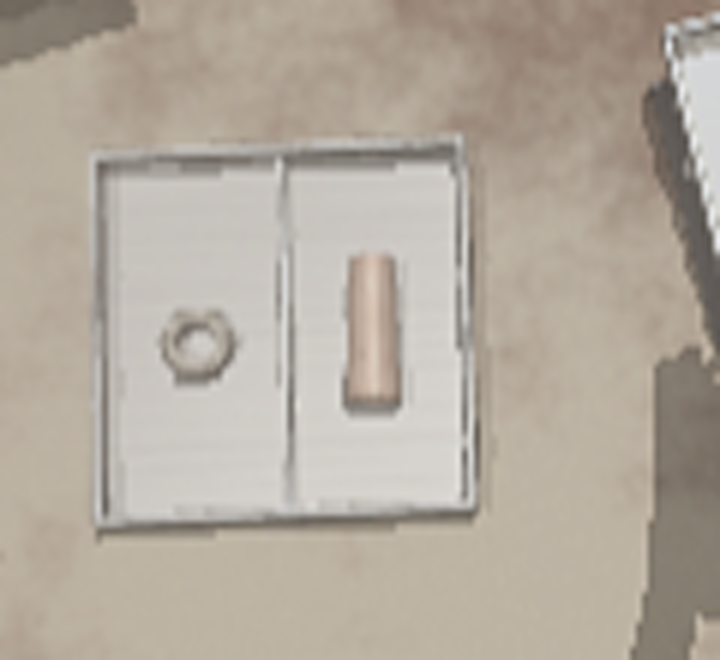

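Everything is where it should be. I wait briefly and check that the nozzle stays still.

Emit:
{"name": "apply_moves", "arguments": {
  "deltas": [
    [42,0,0,0,0],
    [42,0,0,0,0],
    [42,0,0,0,0],
    [42,0,0,0,0],
    [42,0,0,0,0],
    [42,0,0,0,0],
    [42,0,0,0,0],
    [42,0,0,0,0]
  ]
}}

```text
time: 47.9
ee_pos: [0.6194, -0.0119, 0.1422]
tool_rot: [-1.571, 0.0, 1.6]
wrist_force: [-0.6, 0.3, 0.1]
finger_gap: 0.0361
```

```bash
python3 - <<'E'
from h import *
a=cv2.imread("pics/t27f.png");b=grab("top","t28f");s=grab("scene","s28f");o=cv2.imread("pics/s27f.png");s0=cv2.imread("pics/scene0.png")
print("tray change top",cv2.absdiff(a,b)[140:250,225:305].max(),"scene trays",cv2.absdiff(s,o)[205:290,235:330].max(),cv2.absdiff(s,o)[150:205,372:442].max())
d=cv2.absdiff(s,s0).max(2); print("short bolt/small nut vs start", d[218:235,393:412].mean(), d[238:252,366:381].mean())
crop(s,350,140,460,260,"s28",5)
E
```

```text
tray change top 2 scene trays 4 148
short bolt/small nut vs start 22.804953560371516 38.62380952380953
```

View pics/s28.png

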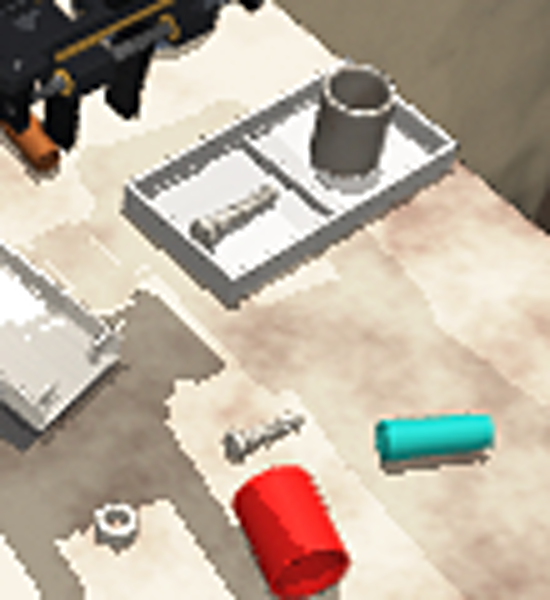

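```bash
python3 -c "
from workcell import finish_job
print(finish_job())"
```

```text
the job is handed in; nothing more can be done
None
```

I handed the job in at about 48 s of the 102 s limit, with both kits made up as asked.

**Result:**
- **Order:** the pipe offcut came out of the chute first. The nozzle then rolled down to the stop by itself before I took it.
- **Long tray:** the pipe offcut stands upright in the −y half, and the longer bolt lies in the +y half.
- **Square tray:** the larger nut lies flat in the +y half, and the nozzle lies on its side in the −y half.

**One failed grasp:** my first try at the pipe closed on its rim and tilted it. It rocked back into place, and the nozzle stayed behind it. A touch on the worktop showed the real fingertips about 29 mm higher than the reported TCP. I allowed for that in every later move.

**Last checks:**
- Two pictures about 1 s apart showed no change in the square tray.
- The long tray's numeric check reported a change, most likely because the gripper overlapped that corner of the picture. By eye, the pipe and bolt look in place.
- The small nut's position matches the start to within a pixel, and the shorter bolt looks unmoved. Raw pixel differences there were not zero, most likely from the arm's shadow.
- The highest wrist force I saw reported was about 40 N, when the shut fingertips touched the worktop.

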